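# Put the washed shelf back on the kitchen organiser

## Robot

A 6-joint arm with a two-finger parallel gripper is mounted at the origin on the work surface. World frame = base frame: x ahead of the robot, y to its left, z up, the work surface at z = 0. Lengths are in m, angles in rad, forces in N, time in s.
With the tool pointing down it reaches from about 0.3 to 0.875 m from the base axis. Payload 6.4 kg.
Tool frame: the origin (TCP) lies at the very end of the fingers, on their centre line; the grasp point (between the pads) lies ctrl.grip_point_offset behind it (ctrl.grip_point_offset is the distance from the TCP to the grasp point, in m); z points along the fingers, x is the direction in which the jaws open and shut, and the axes are right-handed (so a half turn about z gives the same grasp; the last joint's range is limited). The gripper opens to 85 mm and grips with 20 to 120 N. Pads are 22 mm wide; open, the fingers measure 114 mm over their backs; the gripper's body (76 mm by 85 mm) begins 54 mm behind the grasp point. The pads swing forward as they close: fully open they stand 13 mm farther back than shut.
Start: joints at [1.13, 0.181, 1.607, -0, 1.354, -0.206], TCP at [0.134, 0.559, 0.231] pointing down, gripper open.
Joint ranges: [-2.99, 2.99], [-0.89, 2.07], [0.3, 2.58], [-1.14, 4.28], [0, 2.63], [-3.12, 3.12]. Speed limits (rad/s): [2.57, 2.57, 3.01, 3.14, 3.14, 3.14].

## Interface

Orientations are given as a unit quaternion [w, x, y, z].
In Python, from bench import get_obs, viewer, workorder, ctrl gives the robot as it stands. The module is installed in compiled form; this text tells all that it offers.
- The arm moves only by the tool move_arm, never from a script. Its argument "increments" is a list of rows, each an object of numbers: "tx", "ty", "tz": the shift along the tool's x, y, z in m; "turn": the turn about the tool's z in degrees. A call has 1 to 20 rows; each row is the pose to reach, as a shift and turn from the pose commanded when the call began, along the tool's axes at that moment; what a row does not reach only later rows make up. A row lasts 1/12 s, in which the tool goes at most 41.7 mm and 7.16 degrees, less where a joint would pass 70% of its speed; a pose out of reach is approached as far as the arm can. A call with a gripper value outside its range is refused whole. "gripper" is the opening, from 0 (shut) to 1 (fully open), set as the call begins (left out, the last holds). The fingers move at their own pace and stop on an object; the grip force is fixed at half the most. Time passes only in rows, so rows that repeat a pose let the fingers close. It gives the time, the measured TCP pose, the force and the opening at its end, in the units of the state.
- get_obs(): the state, without advancing time (a new reading comes with each control period).
- viewer.camera(name): name is "scene" or "top" or "wrist"; returns (picture, depth): 420x560x3 uint8, red, green, blue; 420x560 float32, m along the optical axis (not along the pixel's ray), 0 where there is no reading.
- viewer.get_calibration(name): a dict with "intrinsics" (3x3 intrinsics, pixels), "origin" and "attitude" of the camera in the world. Camera axes: x right, y up, looking along -z (the intrinsics and any distortion apply to the point x, -y, -z); pixel columns grow to the right and rows downward; lengths in m; the calibration is good to about 2 mm. A picture is of the moment at which its call begins: read the wrist's pose just before it. get_calibration takes no time and is no camera call; for the wrist camera it gives the pose at the moment of the call.
- workorder.hand_in(): hands the job in, once; it reports no verdict.
The state is a dict: "time_s": time; "q": joint angles; "dq": joint speeds; "joint_efforts": joint torques, N m; "eef_pos": TCP position; "eef_rot": TCP orientation; "wrist_force": force on the tool from outside, world axes, zero at the start; "torque": the same for the moment, N m; "opening": opening from 0.0 (shut) to 1.0 (fully open).
Only numpy, scipy, OpenCV 4.12 (cv2) and the standard library are available. Lean on these libraries where they do the work, as an engineer would, in place of code of your own. Each camera call takes 0.05 s, during which the arm holds its last target.

## Task

The two-tier organiser is being put back together after its wash. Take the shelf tray off the sloping drainer and lower it gently onto the stand so that all four corner posts come up through its corner holes and it sits fully down and level. Then stand the short screw-top tub gently upright on the shelf, and leave the other things on the counter where they are.

Things in the scene. Friction and masses are not known exactly. Their poses are not given: they have to be found in the camera images.
- shelf_grip (a point): The shelf tray's carrying handle: straight flat-sided bar along y over the tray's middle, 12 mm thick (x), 140 mm long (y), 26 mm tall, open below between its two end legs (at y = +-62 mm). This point is the centre of the bar, 63 mm above the tray's underside; z is the tray's own up. At the start the tray slopes 35 degrees: x points up the slope, y is level.
- stand_seat (a point): The point midway between the stand's four posts, at the height of the column tops (110 mm above the counter) on which the shelf tray's underside rests. x and y as stand.
- drainer: The draining rack: grey drip tray 310 x 205 x 14 mm with an inclined steel wire rack (35 degrees) on it, fixed. Origin on the counter under the middle; y along the rack, x level and towards its high side (highest wire 150 mm). The wires turn up 20 mm at the low side and stop the shelf tray there.
- tub_mid (a point): The tub: short white screw-top cylinder, 56 mm diameter, 70 mm tall, about 0.22 kg, loose, upright on the counter. This point is its centre, 35 mm up.
- shelf: The shelf tray, loose white plastic, 0.4 kg, 250 mm (y) by 180 mm (x): 6 mm floor, rim 22 mm above it, 13 mm round holes through the floor at x = +-70, y = +-105 mm. The handle divides it into two bays 80 mm deep. Same either way round. It starts lying on the drainer. Origin at the middle of the underside, same axes as shelf_grip; handle top 76 mm above it.
- stand: The stand (lower tier): fixed white tray 250 mm (y) by 180 mm (x), 35 mm high rim, four upright posts at x = +-70, y = +-105 mm: a 20 mm thick white column to 110 mm above the counter, then a 9 mm steel pin 26 mm high whose last 10 mm taper to 3 mm (tip at 136 mm). Low sundries (under 65 mm) lie in it. Origin at the middle of the underside.
- tub: The tub again, at the middle of its underside.
- squeeze_mid (a point): Bystander: pale translucent squeeze bottle with a narrow white cap, 48 mm diameter, 125 mm tall, upright; this point is 60 mm up.
- sprayer_mid (a point): Bystander: spray bottle with a grey trigger head, 68 mm diameter, 215 mm tall; this point is 100 mm up.
- brush_mid (a point): Bystander: dish brush lying along its x, 245 mm long; this point is near its middle, 20 mm up.
- soap_mid (a point): Bystander: bar of soap on a white dish, 75 x 105 x 34 mm; this point is 15 mm up.
- nozzle_mid (a point): Bystander: black vacuum crevice nozzle lying along its x, 245 mm long, 38 mm thick; this point is near its middle.
- mug_mid (a point): Bystander: white mug, 80 mm diameter, 90 mm tall; this point is 45 mm up.
There are look-alikes about, which are no part of the job. What is meant by the tub is not turquoise, and is the smaller of those in its own colour.

How it is judged:
By the outcome, as a careful person would: the job done as asked, in the order asked, and still so for the second after the job is handed in, with the robot touching nothing.
It also fails if it takes over 64 s, if anything falls off the work surface, if the arm or the gripper's body presses on something with over 40 N, if the wrist force passes 120 N, or if a joint passes its speed limit or range.

## Working session

There is one attempt and no reset: what is moved stays moved. The work goes in short steps, Python scripts to look and compute and a tool call to move; the robot and the scene stay as the last step left them, time stands still between calls to the robot, and variables do not carry over. Pictures are saved under pics/ and viewed, and the job is handed in when it is done.

Besides the shell and the picture viewer there is one more tool, called in YAML: its name, and indented under it one key for each argument. move_arm: Moves the arm, as the interface text tells. Its arguments: {"type":"object","properties":{"increments":{"type":"array"},"gripper":{"type":"number"}},"required":["increments"]}

```bash
mkdir -p pics
python3 - <<'E'
from bench import get_obs, viewer, workorder, ctrl
import cv2,numpy as np
print(get_obs()); print(ctrl.grip_point_offset)
for n in ("scene","top","wrist"):
    c=viewer.get_calibration(n); print(n,c)
    im,d=viewer.camera(n); cv2.imwrite(f"pics/{n}0.png",im[:,:,::-1]); np.savez(f"{n}0.npz",im=im,d=d,**{k:np.array(v) for k,v in c.items()})
    print((d>0).mean())
E
```

```text
{'time_s': 0.0, 'q': array([ 1.12972179e+00,  1.81524543e-01,  1.60805344e+00, -3.32196025e-05,
        1.35379738e+00, -2.06350984e-01]), 'dq': array([ 6.16326583e-04, -1.23709813e-03,  1.29576285e-03, -7.73283980e-04,
       -9.90159834e-05,  1.08207847e-04]), 'joint_efforts': array([-4.05310857e-05, -4.44869184e+01, -3.51339555e+01, -2.80816130e-04,
        8.75629135e-03,  1.24048483e-05]), 'eef_pos': array([0.13350091, 0.55869591, 0.23037148]), 'eef_rot': array([ 4.11580859e-04,  7.85036993e-01,  6.19448243e-01, -7.90810243e-04]), 'wrist_force': array([-0.43193751, -0.19436264,  0.03626507]), 'torque': array([ 0.03277362, -0.04096645, -0.02953347]), 'opening': 0.9974292729293764}
0.0187
scene {'intrinsics': array([[397.73953524,   0.        , 276.04095663],
       [  0.        , 397.73953524, 208.21151821],
       [  0.        ,   0.        ,   1.        ]]), 'origin': array([1.4161746 , 0.32057333, 0.84378751]), 'attitude': array([0.53861901, 0.25503511, 0.33851012, 0.72818785])}
0.9959566326530612
top {'intrinsics': array([[427.33389035,   0.        , 282.75018286],
       [  0.        , 427.33389035, 208.06889929],
       [  0.        ,   0.        ,   1.        ]]), 'origin': array([0.45342795, 0.05676971, 1.16526086]), 'attitude': array([-0.70579119, -0.04135425,  0.0304234 ,  0.70655717])}
0.9958886054421768
wrist {'intrinsics': array([[350.48590501,   0.        , 285.36580998],
       [  0.        , 350.48590501, 211.32900378],
       [  0.        ,   0.        ,   1.        ]]), 'origin': array([0.05514934, 0.57724207, 0.3715144 ]), 'attitude': array([ 0.77584718, -0.12212527, -0.09523721,  0.6116179 ])}
0.9959523809523809
```

View pics/scene0.png

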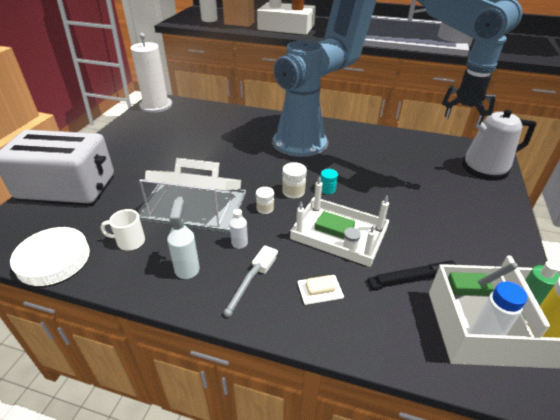

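View pics/top0.png

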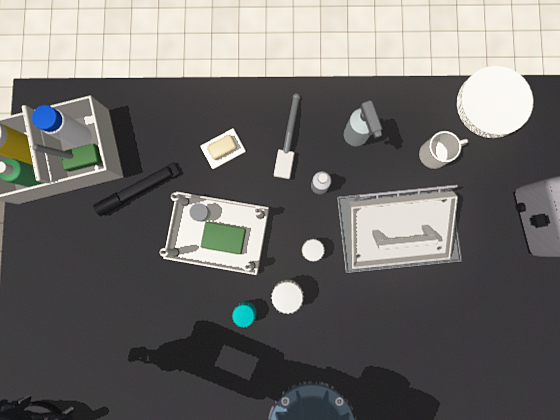

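View pics/wrist0.png

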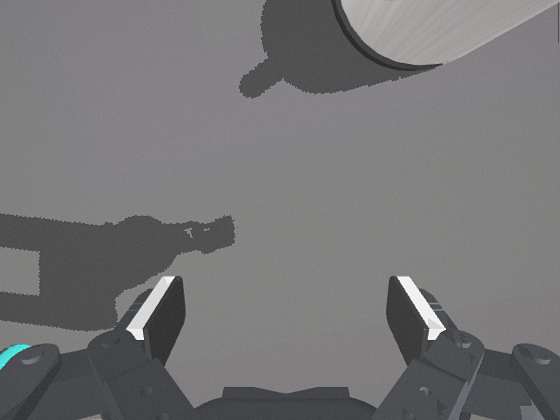

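The scene shows three candidate tubs: small white at top (313,250) / scene (265,200), bigger white at top (287,296) / scene (294,180), and turquoise at top (244,315) / scene (329,181). I choose the small white one. The tray is on the drainer at top (400,230), and the stand is at top (215,233).

```bash
cat > h.py <<'E'
import numpy as np, cv2
from scipy.spatial.transform import Rotation as R
class V:
    def __init__(s,n,live=False):
        if live:
            from bench import viewer
            c=viewer.get_calibration(n); s.im,s.d=viewer.camera(n)
            s.K=c['intrinsics'];s.o=np.array(c['origin']);q=np.array(c['attitude'])
        else:
            z=np.load(n+'.npz'); s.im,s.d,s.K,s.o,q=z['im'],z['d'],z['intrinsics'],z['origin'],z['attitude']
        s.R=R.from_quat(q[[1,2,3,0]]).as_matrix()
        s.im=np.ascontiguousarray(s.im)
    def ray(s,u,v):
        d=np.stack([(np.asarray(u)-s.K[0,2])/s.K[0,0],-(np.asarray(v)-s.K[1,2])/s.K[1,1],-np.ones_like(np.asarray(u,float))],-1)
        return d@s.R.T
    def pts(s):
        v,u=np.mgrid[:s.d.shape[0],:s.d.shape[1]]
        return s.o+s.ray(u,v)*s.d[...,None]
    def at(s,u,v,r=1):
        p=s.pts()[int(v)-r:int(v)+r+1,int(u)-r:int(u)+r+1].reshape(-1,3); return np.median(p,0)
    def plane(s,u,v,z):
        r=s.ray(u,v); return s.o+r*((z-s.o[2])/r[...,2])[...,None]
    def proj(s,p):
        c=(np.asarray(p)-s.o)@s.R
        return np.stack([s.K[0,0]*c[...,0]/-c[...,2]+s.K[0,2],s.K[1,1]*-c[...,1]/-c[...,2]+s.K[1,2]],-1)
def tri(obs):
    A=np.zeros((3,3));b=np.zeros(3)
    for V_,u,v in obs:
        d=V_.ray(u,v);d/=np.linalg.norm(d);P=np.eye(3)-np.outer(d,d);A+=P;b+=P@V_.o
    return np.linalg.solve(A,b)
E
python3 - <<'E'
from h import *
T=V('top0')
for n,u,v in [('handle',405,240),('tray top-L',358,204),('tray top-R',450,200),('tray lo-L',358,262),('tray lo-R',446,262),('tub',313,250),('bigtub',287,296),('counter',300,330),('pin1',175,198),('pin2',263,212),('pin3',165,253),('pin4',252,267)]:
    print(n,T.at(u,v).round(3))
for n,(a,b,c,d) in dict(st=(150,280,180,285),dr=(330,470,175,280)).items():
    cv2.imwrite(f'pics/{n}.png',cv2.resize(T.im[c:d,a:b,::-1],None,fx=5,fy=5,interpolation=cv2.INTER_CUBIC))
S=V('scene0')
for n,(a,b,c,d) in dict(sst=(285,395,165,265),sdr=(130,280,145,230)).items():
    cv2.imwrite(f'pics/{n}.png',cv2.resize(S.im[c:d,a:b,::-1],None,fx=5,fy=5,interpolation=cv2.INTER_CUBIC))
E
```

```text
handle [ 0.481 -0.218  0.146]
tray top-L [ 0.566 -0.106  0.155]
tray top-R [ 0.577 -0.331  0.136]
tray lo-L [ 0.427 -0.121  0.047]
tray lo-R [ 0.426 -0.362  0.008]
tub [ 0.458 -0.003  0.07 ]
bigtub [0.345 0.063 0.096]
counter [0.246 0.029 0.   ]
pin1 [0.587 0.341 0.111]
pin2 [0.561 0.128 0.007]
pin3 [0.45  0.364 0.109]
pin4 [0.415 0.152 0.069]
```

View pics/st.png

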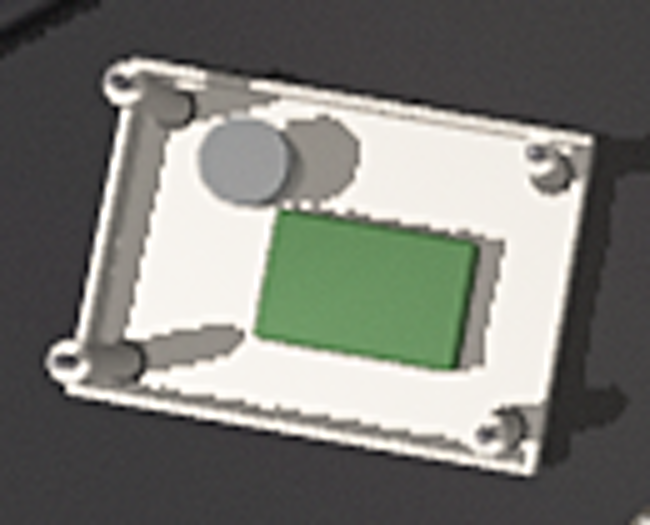

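View pics/dr.png

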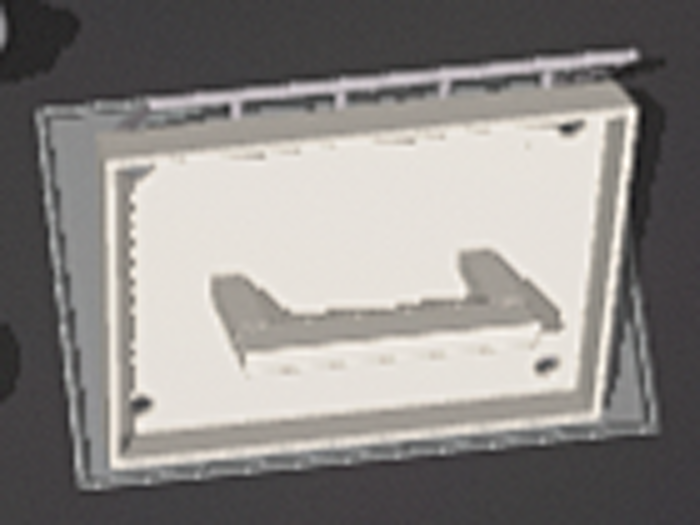

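View pics/sdr.png

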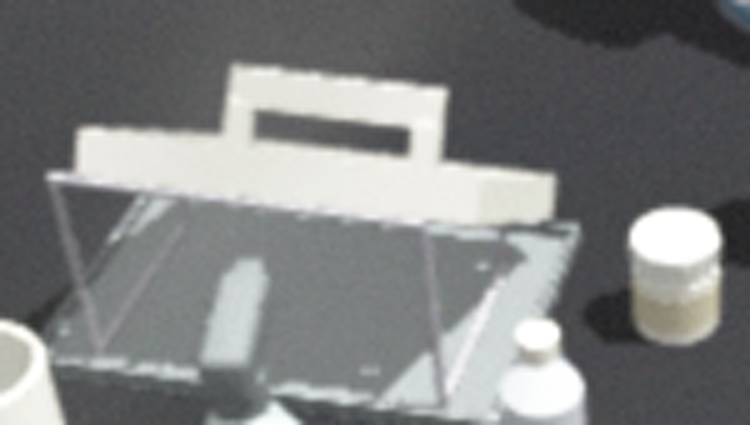

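View pics/sst.png

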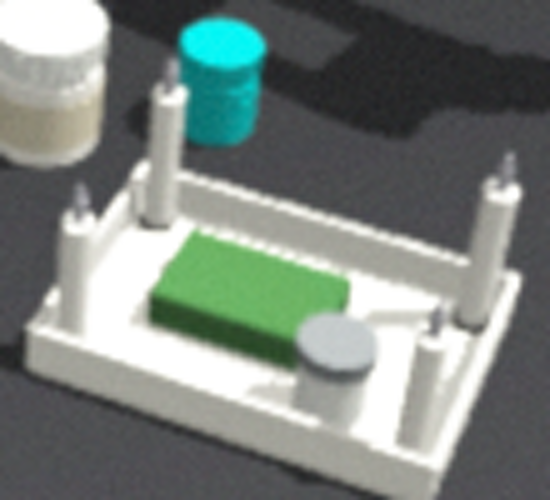

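The crops show four column tops on the stand at top px ≈(174,197), (258,211), (163,252), (248,267). On the tray, the low side is towards the robot, and the handle strip runs from top px ≈(379,252) to (439,246). Next I measure the geometry.

Run:
```python
from h import *
T=V('top0');S=V('scene0')
tt=np.array([(174.4,196.6),(258,210.6),(163.4,252),(248,266.6)]); ss=np.array([(371.6,233),(300.6,208),(385.6,202),(318.6,184)])
C=[]
for a,b in zip(tt,ss):
    p=tri([(T,*a),(S,*b)]); C.append(T.plane(*a,.110)); print('pin',p.round(4),T.plane(*a,.11).round(4),S.plane(*b,.11).round(4))
C=np.array(C); print('ctr top',C.mean(0), 'scene',np.mean([S.plane(*b,.11) for b in ss],0)); d=C[0]-C[1]+C[2]-C[3]; print('yaw',np.degrees(np.arctan2(-d[0],d[1])),np.linalg.norm(d)/2)
for W in (T,S):
    P=W.pts()
    # bar points: region around handle
    m=(abs(P[...,0]-.48)<.15)&(abs(P[...,1]+.23)<.17)&(P[...,2]>.02)
    Q=P[m]
    # floor plane RANSAC using tilt expected
    n0=np.array([-np.sin(np.radians(35)),0,np.cos(np.radians(35))])
    if W is T:
        rng=np.random.default_rng(0);best=0
        for _ in range(2000):
            a=Q[rng.choice(len(Q),3,False)];n=np.cross(a[1]-a[0],a[2]-a[0]);n/=np.linalg.norm(n)+1e-12
            if n[2]<0:n=-n
            if n[2]<.7 or n[2]>.9: continue
            k=abs((Q-a[0])@n)<.003
            if k.sum()>best: best=k.sum();bk=k
        c=Q[bk].mean(0);n=np.linalg.svd(Q[bk]-c)[2][2];n*=np.sign(n[2])
        print('plane',c,n,'tilt',np.degrees(np.arccos(n[2])),best)
        y=np.cross([0,0,1],n);
        # tray x up the slope: horizontally opposite to n
        hx=-n[:2]/np.linalg.norm(n[:2]); x=np.array([*hx,0]); x=x-n*(x@n);x/=np.linalg.norm(x);y=np.cross(n,x)
        print('x',x,'y',y,'yaw',np.degrees(np.arctan2(-y[0],y[1])))
    h=(Q-c)@n
    B=Q[(h>.045)]; uv=np.c_[(B-c)@x,(B-c)@y,(B-c)@n]
    print('bar',len(B),np.percentile(uv,[2,50,98],0).round(4), h.max())
    F=Q[abs(h)<.004]; uv=np.c_[(F-c)@x,(F-c)@y]; print('floor',np.percentile(uv,[.5,99.5],0))
    Rm=Q[abs(h-.021)<.006]; uv=np.c_[(Rm-c)@x,(Rm-c)@y]; print('rim',np.percentile(uv,[1,99],0))
```

```text
pin [0.5909 0.3456 0.105 ] [0.5903 0.3439 0.11  ] [0.5963 0.3457 0.11  ]
pin [0.5541 0.1364 0.1119] [0.5548 0.1346 0.11  ] [0.5512 0.1379 0.11  ]
pin [0.4523 0.3687 0.1112] [0.4526 0.3676 0.11  ] [0.45   0.3702 0.11  ]
pin [0.4164 0.1604 0.1059] [0.4169 0.1583 0.11  ] [0.4214 0.1629 0.11  ]
ctr top [0.50364295 0.25110666 0.11      ] scene [0.50471199 0.25420273 0.11      ]
yaw -9.649771721213163 0.2123308409660942
plane [ 0.51116563 -0.21656645  0.09736818] [-0.56696076 -0.05631748  0.8218174 ] tilt 34.73286166367358 4240
x [0.81779277 0.08123319 0.56975097] y [-0.09884579  0.99510276  0.        ] yaw 5.672709541503537
bar 583 [[-0.0082 -0.0671  0.0464]
 [ 0.0019  0.0004  0.0659]
 [ 0.0044  0.069   0.0719]] 0.07335256357203321
floor [[-0.09065801 -0.12241098]
 [ 0.0980537   0.12412186]]
rim [[-0.09372772 -0.12583852]
 [ 0.08844658  0.12440596]]
bar 329 [[-0.0022 -0.0665  0.0455]
 [ 0.0025  0.0034  0.0569]
 [ 0.0075  0.0692  0.0683]] 0.06878202114977947
floor [[-0.08462517 -0.12085966]
 [ 0.09205287  0.12626883]]
rim [[-0.09426002 -0.12250417]
 [ 0.09132576  0.12597376]]
```

```bash
cat > mv.py <<'E'
import sys,numpy as np
from scipy.spatial.transform import Rotation as R
from bench import get_obs
def go(x,y,z,ang):
    o=get_obs();q=o['eef_rot'];M=R.from_quat(np.array(q)[[1,2,3,0]]).as_matrix()
    d=np.array([x,y,z])-o['eef_pos'];t=M.T@d
    a=np.degrees(np.arctan2(M[1,0],M[0,0])); tu=(a-ang+180)%360-180
    print('t',round(o['time_s'],2),'pos',o['eef_pos'].round(4),'ang',round(a,2),'-> tx ty tz',t.round(4),'turn',round(tu,2),'F',o['wrist_force'].round(1),'op',round(o['opening'],3))
if __name__=='__main__': go(*map(float,sys.argv[1:5]))
E
python3 mv.py .478 -.219 .23 5.67
```

```text
t 0.15 pos [0.1336 0.5588 0.2306] ang 76.55 -> tx ty tz [-0.6764  0.5159  0.0014] turn 70.88 F [-0.7  0.3 -0.4] op 1.002
```

Tub choice checked in the scene crop: a small white-capped tub with its top at z = 0.070, as the text says. The other white one is 0.096 tall. Now I move above the handle.

move_arm:
  increments:
    - {"tx":-0.676,"ty":0.516,"tz":0,"turn":70.9}
    - {"tx":-0.676,"ty":0.516,"tz":0,"turn":70.9}
    - {"tx":-0.676,"ty":0.516,"tz":0,"turn":70.9}
    - {"tx":-0.676,"ty":0.516,"tz":0,"turn":70.9}
    - {"tx":-0.676,"ty":0.516,"tz":0,"turn":70.9}
    - {"tx":-0.676,"ty":0.516,"tz":0,"turn":70.9}
    - {"tx":-0.676,"ty":0.516,"tz":0,"turn":70.9}
    - {"tx":-0.676,"ty":0.516,"tz":0,"turn":70.9}
    - {"tx":-0.676,"ty":0.516,"tz":0,"turn":70.9}
    - {"tx":-0.676,"ty":0.516,"tz":0,"turn":70.9}
    - {"tx":-0.676,"ty":0.516,"tz":0,"turn":70.9}
    - {"tx":-0.676,"ty":0.516,"tz":0,"turn":70.9}
    - {"tx":-0.676,"ty":0.516,"tz":0,"turn":70.9}
    - {"tx":-0.676,"ty":0.516,"tz":0,"turn":70.9}
    - {"tx":-0.676,"ty":0.516,"tz":0,"turn":70.9}
    - {"tx":-0.676,"ty":0.516,"tz":0,"turn":70.9}
    - {"tx":-0.676,"ty":0.516,"tz":0,"turn":70.9}
    - {"tx":-0.676,"ty":0.516,"tz":0,"turn":70.9}
    - {"tx":-0.676,"ty":0.516,"tz":0,"turn":70.9}
    - {"tx":-0.676,"ty":0.516,"tz":0,"turn":70.9}

```text
time_s: 1.82
eef_pos: [0.4716, -0.2048, 0.2309]
eef_rot: [-0.0, 0.999, 0.049, -0.0]
wrist_force: [0.7, 0.8, 1.0]
opening: 1.003
```

move_arm:
  increments:
    - {"tx":0.005,"ty":0.0147,"tz":0,"turn":0}
    - {"tx":0.005,"ty":0.0147,"tz":0,"turn":0}
    - {"tx":0.005,"ty":0.0147,"tz":0,"turn":0}

```text
time_s: 2.07
eef_pos: [0.4774, -0.2171, 0.2305]
eef_rot: [-0.001, 0.999, 0.048, -0.001]
wrist_force: [-0.3, 0.9, -0.2]
opening: 0.996
```

```bash
python3 - <<'E'
from h import *
W=V('wrist',True); cv2.imwrite('pics/w1.png',W.im[:,:,::-1]); np.savez('w1.npz',im=W.im,d=W.d,intrinsics=W.K,origin=W.o,attitude=R.from_matrix(W.R).as_quat()[[3,0,1,2]])
x=np.array([.8178,.0812,.5698]);y=np.array([-.0988,.9951,0]);n=np.cross(x,y);c=np.array([.51117,-.21657,.09737])
P=W.pts();Q=P[(abs(P[...,0]-.48)<.12)&(abs(P[...,1]+.22)<.12)]
h=(Q-c)@n;B=Q[(h>.045)&(h<.075)];uv=np.c_[(B-c)@x,(B-c)@y,(B-c)@n];print(np.percentile(uv,[2,50,98],0).round(4),len(B))
F=Q[abs(h)<.006];print('floor off',np.median((F-c)@n))
t=B[(B-c)@n>.064]; print(np.percentile(np.c_[(t-c)@x,(t-c)@y],[2,50,98],0).round(4))
E
python3 mv.py .478 -.219 .12 5.67
```

```text
[[-0.0094 -0.0663  0.0463]
 [ 0.0009  0.0092  0.0659]
 [ 0.0019  0.0675  0.0702]] 6414
floor off -0.0005096984596457306
[[-0.0097 -0.0662]
 [-0.0023  0.0092]
 [ 0.0017  0.067 ]]
t 2.12 pos [ 0.4772 -0.2161  0.2306] ang 5.63 -> tx ty tz [0.0006 0.0031 0.1106] turn -0.04 F [-0.3  0.5 -0.3] op 1.002
```

View pics/w1.png

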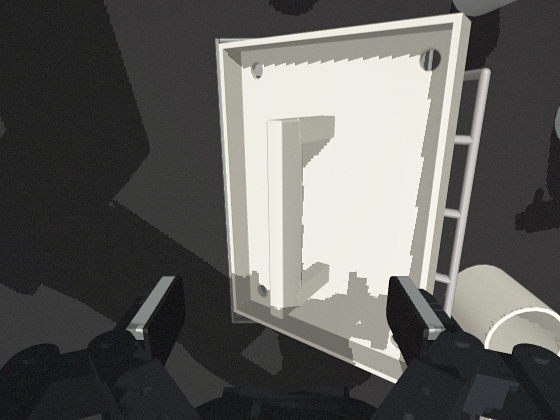

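The wrist view shows the handle bar with its upper edge running from (270,120) to (295,305). The jaws straddle it, with the high side and wire at the right (470,70–330). The bar centre comes to (0.4756, −0.2196, 0.142).

```bash
python3 mv.py .4756 -.2196 .119 5.67
```

```text
t 2.12 pos [ 0.4772 -0.2161  0.2306] ang 5.63 -> tx ty tz [-0.0018  0.0035  0.1116] turn -0.04 F [-0.3  0.5 -0.3] op 1.002
```

move_arm:
  increments:
    - {"tx":-0.002,"ty":0.002,"tz":0.03}
    - {"tx":-0.002,"ty":0.002,"tz":0.06}
    - {"tx":-0.002,"ty":0.002,"tz":0.085}
    - {"tx":-0.002,"ty":0.002,"tz":0.1}
    - {"tx":-0.002,"ty":0.002,"tz":0.111}
    - {"tx":-0.002,"ty":0.002,"tz":0.111}
    - {"tx":-0.002,"ty":0.002,"tz":0.111}

```text
validation failed for argument at $.in...
```

move_arm:
  increments:
    - {"tz":0}
    - {"tz":0}
    - {"tz":0}
    - {"tz":0}
    - {"tz":0}
    - {"tz":0}
  gripper: 0.3

```text
validation failed for argument at $.in...
```

move_arm:
  increments:
    - {"tx":-0.002,"ty":0.002,"tz":0.03,"turn":0}
    - {"tx":-0.002,"ty":0.002,"tz":0.06,"turn":0}
    - {"tx":-0.002,"ty":0.002,"tz":0.085,"turn":0}
    - {"tx":-0.002,"ty":0.002,"tz":0.1,"turn":0}
    - {"tx":-0.002,"ty":0.002,"tz":0.111,"turn":0}
    - {"tx":-0.002,"ty":0.002,"tz":0.111,"turn":0}
    - {"tx":-0.002,"ty":0.002,"tz":0.111,"turn":0}

```text
time_s: 2.7
eef_pos: [0.476, -0.2181, 0.1206]
eef_rot: [-0.0, 0.999, 0.05, -0.0]
wrist_force: [0.2, -0.6, 1.0]
opening: 0.998
```

move_arm:
  increments:
    - {"tx":0,"ty":0,"tz":0,"turn":0}
    - {"tx":0,"ty":0,"tz":0,"turn":0}
    - {"tx":0,"ty":0,"tz":0,"turn":0}
    - {"tx":0,"ty":0,"tz":0,"turn":0}
    - {"tx":0,"ty":0,"tz":0,"turn":0}
    - {"tx":0,"ty":0,"tz":0,"turn":0}
  gripper: 0.35

```text
time_s: 3.2
eef_pos: [0.4761, -0.2191, 0.1206]
eef_rot: [0.0, 0.999, 0.049, 0.0]
wrist_force: [0.8, 0.3, 0.4]
opening: 0.351
```

move_arm:
  increments:
    - {"tx":0,"ty":0,"tz":0,"turn":0}
    - {"tx":0,"ty":0,"tz":0,"turn":0}
    - {"tx":0,"ty":0,"tz":-0.002,"turn":0}
    - {"tx":0,"ty":0,"tz":-0.004,"turn":0}
  gripper: 0.26

```text
time_s: 3.53
eef_pos: [0.476, -0.2187, 0.1239]
eef_rot: [-0.0, 0.999, 0.049, -0.0]
wrist_force: [2.5, 0.5, -3.9]
opening: 0.266
```

```bash
python3 - <<'E'
from h import *
W=V('scene',True); cv2.imwrite('pics/s2.png',cv2.resize(W.im[130:240,120:290,::-1],None,fx=4,fy=4,interpolation=cv2.INTER_CUBIC))
E
python3 mv.py .4756 -.2196 .119 5.67
```

```text
t 3.58 pos [ 0.4759 -0.2188  0.1243] ang 5.66 -> tx ty tz [-0.0004  0.0008  0.0053] turn -0.01 F [ 3.   0.4 -2.9] op 0.267
```

View pics/s2.png

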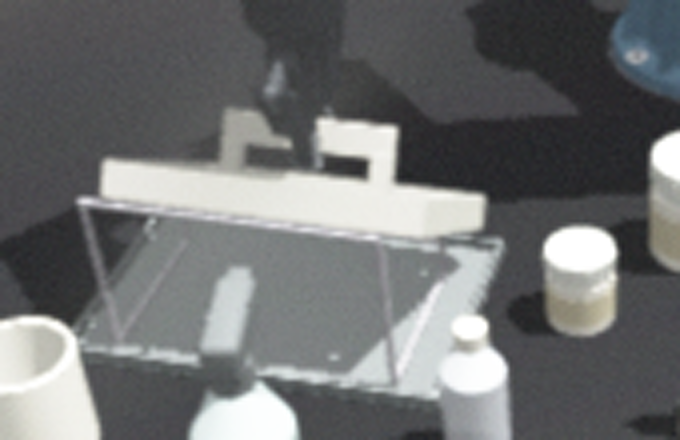

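The scene view shows the fingers gripping the bar at (300,130), and the weight is on the wrist. Next I lift straight up with the grip kept partly closed, then let it level in the air.

move_arm:
  increments:
    - {"tx":0,"ty":0,"tz":-0.008,"turn":0}
    - {"tx":0.002,"ty":0,"tz":-0.018,"turn":0}
    - {"tx":0.004,"ty":0,"tz":-0.028,"turn":0}
    - {"tx":0.006,"ty":0,"tz":-0.038,"turn":0}
    - {"tx":0.008,"ty":0,"tz":-0.048,"turn":0}
    - {"tx":0.01,"ty":0,"tz":-0.058,"turn":0}
    - {"tx":0.01,"ty":0,"tz":-0.068,"turn":0}
    - {"tx":0.01,"ty":0,"tz":-0.08,"turn":0}
    - {"tx":0.01,"ty":0,"tz":-0.08,"turn":0}
    - {"tx":0.01,"ty":0,"tz":-0.08,"turn":0}

```text
time_s: 4.42
eef_pos: [0.4871, -0.2185, 0.206]
eef_rot: [0.001, 0.999, 0.049, 0.002]
wrist_force: [-0.3, 0.7, -0.1]
opening: 0.258
```

```bash
python3 - <<'E'
from h import *
W=V('scene',True); cv2.imwrite('pics/s3.png',cv2.resize(W.im[90:240,120:320,::-1],None,fx=4,fy=4,interpolation=cv2.INTER_CUBIC))
E
python3 mv.py .4756 -.2196 .119 5.67
```

```text
t 4.47 pos [ 0.4865 -0.2182  0.205 ] ang 5.65 -> tx ty tz [-0.0111  0.0003  0.0859] turn -0.02 F [ 0.6  0.  -0.2] op 0.257
```

View pics/s3.png

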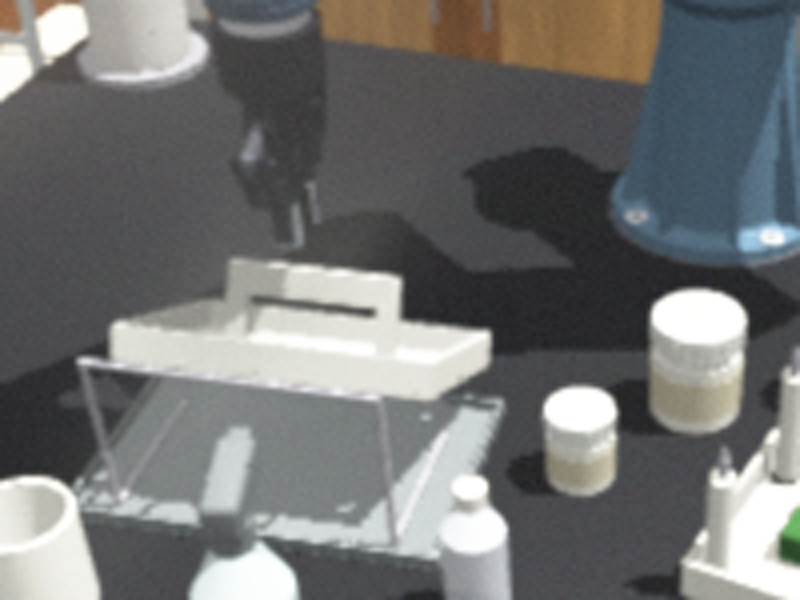

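The tray slipped out and now lies at a smaller tilt on the rack, with its handle at crop (315,280). I'll measure it again.

```bash
cat > meas.py <<'E'
from h import *
import sys
def run(W,ctr=(.48,-.22),tag='m',zmin=.03,zmax=.35,rad=.16,ref=None):
    P=W.pts();Q=P[(abs(P[...,0]-ctr[0])<rad)&(abs(P[...,1]-ctr[1])<rad)&(P[...,2]>zmin)&(P[...,2]<zmax)]
    rng=np.random.default_rng(0);best=0
    for _ in range(3000):
        a=Q[rng.choice(len(Q),3,False)];n=np.cross(a[1]-a[0],a[2]-a[0]);n/=np.linalg.norm(n)+1e-12
        if n[2]<0:n=-n
        if n[2]<.75: continue
        k=abs((Q-a[0])@n)<.002
        if k.sum()>best: best=k.sum();bk=k
    c=Q[bk].mean(0);n=np.linalg.svd(Q[bk]-c,full_matrices=False)[2][2];n*=np.sign(n[2])
    print('floor',c.round(4),'n',n.round(3),'tilt',np.degrees(np.arccos(n[2])).round(2),best)
    h=(Q-c)@n; B=Q[(h>.055)&(h<.076)]
    return c,n,Q,h,B
if __name__=='__main__':
    for nm in sys.argv[1:]:
        W=V(nm,True); import time
        cv2.imwrite(f'pics/m_{nm}_{int(time.time())}.png',W.im[:,:,::-1]); print(f'pics/m_{nm}_{int(time.time())}.png')
        c,n,Q,h,B=run(W)
        if len(B)<20: print('few');continue
        b=B.mean(0);e=np.linalg.svd(B-b,full_matrices=False)[2][0];e*=np.sign(e[1])
        x=np.cross(e,n);x/=np.linalg.norm(x)
        L=np.c_[(B-b)@x,(B-b)@e,(B-c)@n]; pp=np.percentile(L,[1,50,99],0); print('bar x,y,h',pp.round(4),len(B),'dir',e.round(4),'yaw',np.degrees(np.arctan2(-e[0],e[1])).round(2))
        mid=b+e*(pp[0,1]+pp[2,1])/2+x*(pp[0,0]+pp[2,0])/2; mid=mid+n*(.057-(mid-c)@n); print('bar centre',mid.round(4), 'x axis',x.round(3))
E
python3 meas.py wrist top
```

```text
pics/m_wrist_1796554806.png
floor [ 0.5033 -0.1809  0.105 ] n [-0.451 -0.044  0.892] tilt 26.91 53167
bar x,y,h [[-0.0082 -0.0897  0.0552]
 [ 0.0019  0.0034  0.0689]
 [ 0.0038  0.044   0.071 ]] 4857 dir [-0.1366  0.9903  0.0243] yaw 7.85
bar centre [ 0.4652 -0.2183  0.1478] x axis [0.885 0.111 0.453]
pics/m_top_1796554809.png
floor [ 0.4937 -0.1746  0.1011] n [-0.452 -0.043  0.891] tilt 27.0 2395
bar x,y,h [[-0.0078 -0.0361  0.056 ]
 [ 0.0012  0.0001  0.0688]
 [ 0.0052  0.0326  0.0737]] 208 dir [-0.138   0.9904 -0.0031] yaw 7.93
bar centre [ 0.463  -0.1853  0.149 ] x axis [0.882 0.124 0.454]
```

```bash
ls pics
```

```text
dr.png
m_top_1796554809.png
m_wrist_1796554806.png
s2.png
s3.png
scene0.png
sdr.png
sst.png
st.png
top0.png
w1.png
wrist0.png
```

View pics/m_wrist_1796554806.png

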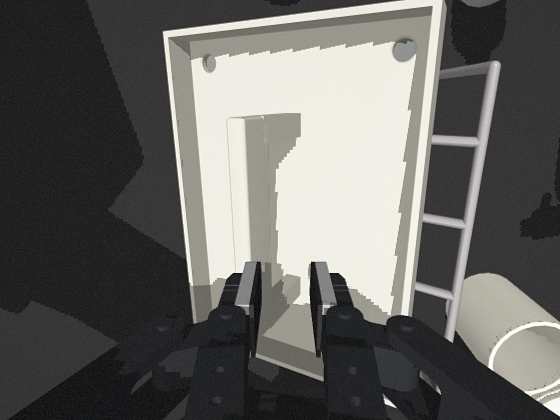

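View pics/m_top_1796554809.png

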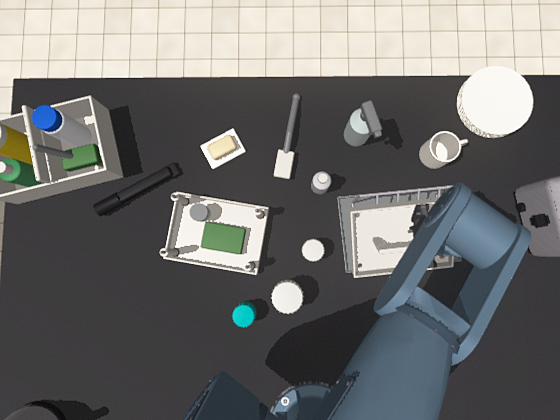

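The wrist view shows the tray with its handle at (240,120–280), tilted 27°. Its low edge is resting on the upturned wires, and the tray is stable. I regrasp lower, with a real squeeze.

```bash
python3 mv.py .465 -.219 .118 5.7
```

```text
t 4.57 pos [ 0.4859 -0.2178  0.2039] ang 5.64 -> tx ty tz [-0.0208 -0.0008  0.0859] turn -0.06 F [-0.  -0.6 -0.4] op 0.261
```

move_arm:
  increments:
    - {"tx":-0.021,"ty":0,"tz":0,"turn":0}
    - {"tx":-0.021,"ty":0,"tz":0,"turn":0}
    - {"tx":-0.021,"ty":0,"tz":0.02,"turn":0}
    - {"tx":-0.021,"ty":0,"tz":0.045,"turn":0}
    - {"tx":-0.021,"ty":0,"tz":0.065,"turn":0}
    - {"tx":-0.021,"ty":0,"tz":0.078,"turn":0}
    - {"tx":-0.021,"ty":0,"tz":0.086,"turn":0}
    - {"tx":-0.021,"ty":0,"tz":0.086,"turn":0}
    - {"tx":-0.021,"ty":0,"tz":0.086,"turn":0}
  gripper: 0.7

```text
time_s: 5.32
eef_pos: [0.4651, -0.22, 0.1181]
eef_rot: [-0.0, 0.999, 0.049, -0.0]
wrist_force: [-0.7, 0.8, -0.3]
opening: 0.698
```

move_arm:
  increments:
    - {"tx":0,"ty":0,"tz":0,"turn":0}
    - {"tx":0,"ty":0,"tz":0,"turn":0}
    - {"tx":0,"ty":0,"tz":0,"turn":0}
    - {"tx":0,"ty":0,"tz":0,"turn":0}
    - {"tx":0,"ty":0,"tz":-0.003,"turn":0}
    - {"tx":0,"ty":0,"tz":-0.006,"turn":0}
  gripper: 0.22

```text
time_s: 5.82
eef_pos: [0.4651, -0.22, 0.1246]
eef_rot: [-0.0, 0.999, 0.049, 0.0]
wrist_force: [-0.2, -0.3, -1.8]
opening: 0.224
```

move_arm:
  increments:
    - {"tx":0,"ty":0,"tz":-0.004,"turn":0}
    - {"tx":0,"ty":0,"tz":-0.008,"turn":0}
    - {"tx":0,"ty":0,"tz":-0.012,"turn":0}
    - {"tx":0,"ty":0,"tz":-0.016,"turn":0}
    - {"tx":0,"ty":0,"tz":-0.02,"turn":0}
  gripper: 0.1

```text
time_s: 6.23
eef_pos: [0.4651, -0.2201, 0.1448]
eef_rot: [0.0, 0.999, 0.049, 0.0]
wrist_force: [-0.6, -0.1, -0.4]
opening: 0.14
```

```bash
python3 - <<'E'
from h import *
W=V('scene',True); cv2.imwrite('pics/s4.png',cv2.resize(W.im[90:240,120:320,::-1],None,fx=4,fy=4,interpolation=cv2.INTER_CUBIC))
E
python3 mv.py .4756 -.2196 .119 5.67
```

```text
t 6.28 pos [ 0.4649 -0.2203  0.1454] ang 5.66 -> tx ty tz [0.0107 0.0004 0.0264] turn -0.01 F [-5.2 -0.8  2.1] op 0.143
```

View pics/s4.png

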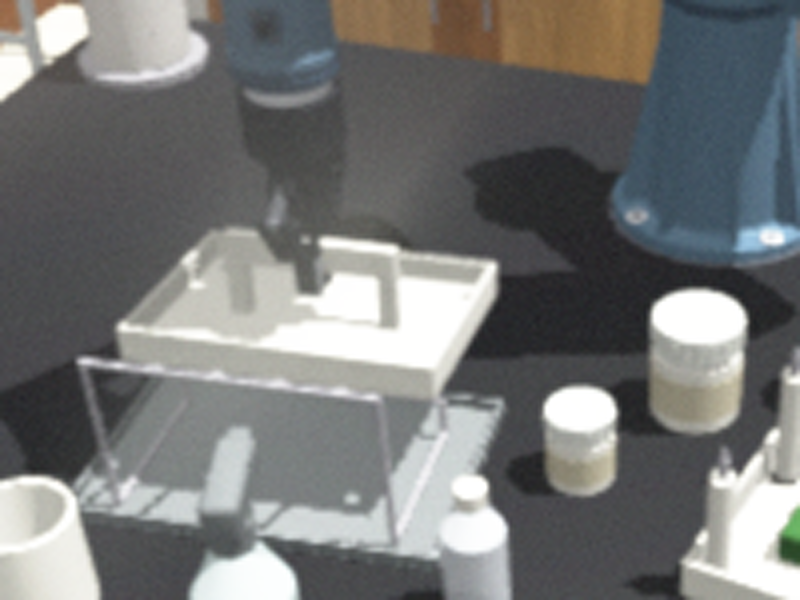

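The tray is now level in the grip: opening 0.14 is the 12 mm bar thickness. I lift with a firm grip.

move_arm:
  increments:
    - {"tx":0,"ty":0,"tz":-0.005,"turn":0}
    - {"tx":0,"ty":0,"tz":-0.015,"turn":0}
    - {"tx":0,"ty":0,"tz":-0.03,"turn":0}
    - {"tx":0,"ty":0,"tz":-0.05,"turn":0}
    - {"tx":0,"ty":0,"tz":-0.07,"turn":0}
    - {"tx":0,"ty":0,"tz":-0.085,"turn":0}
    - {"tx":0,"ty":0,"tz":-0.095,"turn":0}
    - {"tx":0,"ty":0,"tz":-0.1,"turn":0}
    - {"tx":0,"ty":0,"tz":-0.1,"turn":0}
    - {"tx":0,"ty":0,"tz":-0.1,"turn":0}
  gripper: 0

```text
time_s: 7.12
eef_pos: [0.4647, -0.2197, 0.2435]
eef_rot: [-0.0, 0.999, 0.049, -0.0]
wrist_force: [0.0, -0.6, -4.7]
opening: 0.134
```

```bash
python3 - <<'E'
from h import *
for n in ('scene','wrist'):
    W=V(n,True); cv2.imwrite(f'pics/{n}5.png',W.im[:,:,::-1]); np.savez(n+'5.npz',im=W.im,d=W.d,intrinsics=W.K,origin=W.o,attitude=R.from_matrix(W.R).as_quat()[[3,0,1,2]])
E
python3 mv.py .5036 .252 .24 -9.65
```

```text
t 7.22 pos [ 0.4644 -0.2195  0.2429] ang 5.64 -> tx ty tz [ 0.0854 -0.4654  0.0036] turn 15.29 F [-0.4 -0.1 -4.6] op 0.132
```

View pics/scene5.png

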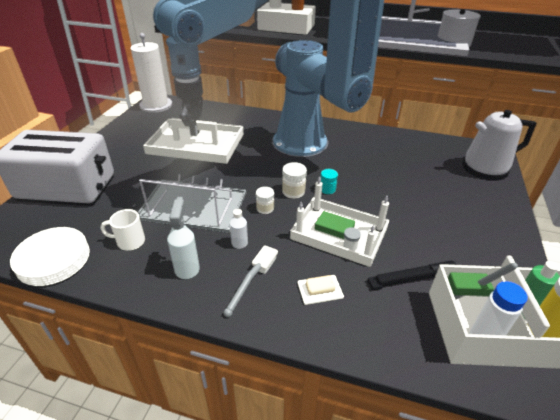

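View pics/wrist5.png

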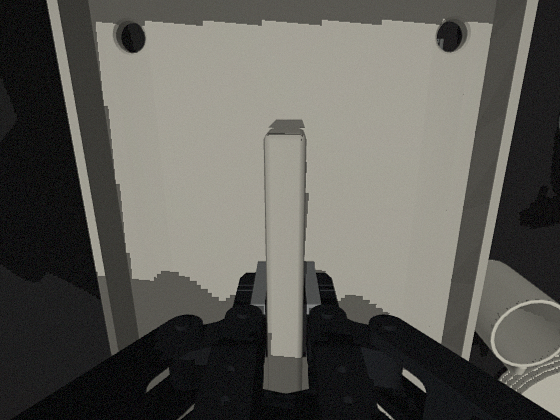

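The wrist view shows the tray hanging level, with its two far holes at (132,37) and (450,36). I compute its pose relative to the tool.

```bash
cat > hold.py <<'E'
from h import *
def hold(W,eef,ang,save=None):
    P=W.pts(); p=np.array(eef)
    Q=P[(np.linalg.norm(P[...,:2]-p[:2],axis=-1)<.15)&(P[...,2]>p[2]-.06)&(P[...,2]<p[2]-.02)]
    c=Q.mean(0);
    for _ in range(4):
        n=np.linalg.svd(Q-c,full_matrices=False)[2][2];n*=np.sign(n[2]);k=abs((Q-c)@n)<.003;Q=Q[k] if k.sum()>500 else Q;c=Q.mean(0)
    zf=c[2]-((p[:2]-c[:2])@n[:2])/n[2]
    print('floor z at TCP',zf.round(4),'TCP-underside',(p[2]-zf+.006).round(4),'n',n.round(4))
    # holes: dark circular blobs within floor
    g=cv2.cvtColor(W.im,cv2.COLOR_RGB2GRAY); H=P-c
    off=(H@n); 
    m=((off<-.008)).astype(np.uint8)
    a=np.radians(ang);X=np.array([np.cos(a),np.sin(a)]);Y=np.array([-np.sin(a),np.cos(a)])
    # ray-plane intersection at upper face
    v,u=np.mgrid[:420,:560]; r=W.ray(u,v); t=((c-W.o)@n)/(r@n); Z=W.o+r*t[...,None]
    L=np.stack([(Z[...,:2]-p[:2])@X,(Z[...,:2]-p[:2])@Y],-1)
    gd=(g<90).astype(np.uint8)
    out=[]
    for sx in(-1,1):
        for sy in (-1,1):
            w=(abs(L[...,0]-sx*.07)<.018)&(abs(L[...,1]-sy*.105)<.016)
            if w.sum()<200: continue
            mm=((w)&((off<-.008)|(W.d==0))).astype(np.uint8)
            nl,lab,st,ce=cv2.connectedComponentsWithStats(mm)
            if nl<2: continue
            i=1+st[1:,4].argmax(); k=lab==i
            xs=L[k]; lo=xs.min(0);hi=xs.max(0)
            print('hole',sx,sy,'px',ce[i].round(1),'ctr',((lo+hi)/2).round(4),'mean',xs.mean(0).round(4),'size',(hi-lo).round(4))
            out.append((sx,sy,xs.mean(0),(lo+hi)/2))
    return out
if __name__=='__main__':
    from bench import get_obs
    o=get_obs();M=R.from_quat(o['eef_rot'][[1,2,3,0]]).as_matrix();a=np.degrees(np.arctan2(M[1,0],M[0,0]));print(o['eef_pos'].round(4),a)
    import sys
    W=V(sys.argv[1]) if len(sys.argv)>1 else V('wrist',True)
    hold(W,o['eef_pos'],a)
E
python3 hold.py wrist5
```

```text
[ 0.4644 -0.2195  0.2429] 5.643544980365655
floor z at TCP 0.2166 TCP-underside 0.0323 n [-0.0246 -0.0015  0.9997]
hole -1 -1 px [174. 392.] ctr [-0.07  -0.091] mean [-0.07  -0.091] size [0. 0.]
hole -1 1 px [133.   37.7] ctr [-0.0689  0.1042] mean [-0.0689  0.1042] size [0.0103 0.0115]
hole 1 -1 px [418. 395.] ctr [ 0.0767 -0.0895] mean [ 0.0767 -0.0895] size [0. 0.]
hole 1 1 px [449.   36.4] ctr [0.068  0.1039] mean [0.068  0.1039] size [0.0105 0.0113]
```

Run:
```python
from h import *
T=V('top0');S=V('scene0')
Cs=np.array([[.590,.3445],[.5535,.136],[.4525,.3685],[.417,.160]])
for nm,W in(('top',T),('scene',S)):
    P=W.pts(); out=[]
    for c in Cs:
        m=(np.linalg.norm(P[...,:2]-c,axis=-1)<.022)
        k=m&(abs(P[...,2]-.110)<.004); q=P[k]
        tip=P[m&(P[...,2]>.116)]
        vs,us=np.nonzero(k)
        out.append(((q.min(0)+q.max(0))/2)[:2]); print(nm,len(q),q.mean(0).round(4),((q.min(0)+q.max(0))/2).round(4),np.ptp(q,axis=0).round(4),'px',us.mean().round(1),vs.mean().round(1),'tip',len(tip),tip.mean(0).round(4) if len(tip) else '')
    out=np.array(out)
    # fit rigid model
    m=np.array([[.07,.105],[.07,-.105],[-.07,.105],[-.07,-.105]])
    U,_,Vt=np.linalg.svd((m-m.mean(0)).T@(out-out.mean(0)));Rm=(U@Vt).T
    print(nm,'ctr',out.mean(0),'yaw',np.degrees(np.arctan2(Rm[1,0],Rm[0,0])),'res',(out-out.mean(0)-m@Rm.T).round(4).tolist())
```

```text
top 34 [0.5888 0.3422 0.1096] [0.5907 0.3436 0.1101] [0.0181 0.0183 0.0061] px 175.1 197.2 tip 16 [0.5888 0.3428 0.1273]
top 38 [0.554  0.1376 0.1094] [0.5552 0.1384 0.1096] [0.0178 0.0177 0.007 ] px 256.8 210.9 tip 13 [0.5535 0.1372 0.1283]
top 36 [0.4518 0.3666 0.1094] [0.4514 0.3678 0.11  ] [0.0172 0.0186 0.0072] px 163.9 252.3 tip 15 [0.452  0.3665 0.128 ]
top 40 [0.4169 0.1615 0.1099] [0.4171 0.1619 0.1103] [0.0171 0.0176 0.0059] px 246.7 266.6 tip 10 [0.4167 0.1607 0.13  ]
top ctr [0.50359668 0.25292181] yaw -9.670745926976014 res [[0.0004, -0.0011], [0.0003, 0.0007], [-0.0009, -0.0004], [0.0001, 0.0008]]
scene 31 [0.5939 0.3457 0.109 ] [0.5921 0.3455 0.11  ] [0.0175 0.0189 0.0076] px 371.6 232.7 tip 18 [0.5928 0.3456 0.1255]
scene 25 [0.5583 0.1399 0.1087] [0.5562 0.1395 0.1094] [0.0177 0.0184 0.0067] px 300.6 210.0 tip 15 [0.5571 0.1401 0.1253]
scene 25 [0.4548 0.3696 0.1088] [0.4546 0.3692 0.1091] [0.0229 0.0182 0.0048] px 385.2 203.3 tip 17 [0.4563 0.3694 0.1248]
scene 19 [0.4212 0.1626 0.1088] [0.4206 0.1624 0.1098] [0.022  0.0171 0.0071] px 318.5 184.3 tip 14 [0.4195 0.163  0.1262]
scene ctr [0.50585495 0.25418147] yaw -9.635214708359026 res [[-0.0004, -0.0004], [-0.0011, 0.0006], [0.0002, -0.0002], [0.0013, 0.0001]]
```

move_arm:
  increments:
    - {"tx":0.002,"ty":-0.01,"tz":0,"turn":0.5}
    - {"tx":0.006,"ty":-0.03,"tz":0,"turn":1}
    - {"tx":0.011,"ty":-0.06,"tz":0,"turn":2}
    - {"tx":0.017,"ty":-0.09,"tz":0,"turn":3}
    - {"tx":0.022,"ty":-0.12,"tz":0,"turn":4}
    - {"tx":0.028,"ty":-0.15,"tz":0,"turn":5}
    - {"tx":0.033,"ty":-0.18,"tz":0,"turn":6}
    - {"tx":0.039,"ty":-0.21,"tz":0,"turn":7}
    - {"tx":0.044,"ty":-0.24,"tz":0,"turn":8}
    - {"tx":0.05,"ty":-0.27,"tz":0,"turn":9}
    - {"tx":0.056,"ty":-0.3,"tz":0,"turn":10}
    - {"tx":0.061,"ty":-0.33,"tz":0,"turn":11}
    - {"tx":0.067,"ty":-0.36,"tz":0,"turn":12}
    - {"tx":0.072,"ty":-0.39,"tz":0,"turn":13}
    - {"tx":0.078,"ty":-0.42,"tz":0,"turn":14}
    - {"tx":0.082,"ty":-0.445,"tz":0,"turn":15}
    - {"tx":0.085,"ty":-0.46,"tz":0,"turn":15.3}
    - {"tx":0.0864,"ty":-0.4668,"tz":0,"turn":15.3}
    - {"tx":0.0864,"ty":-0.4668,"tz":0,"turn":15.3}
    - {"tx":0.0864,"ty":-0.4668,"tz":0,"turn":15.3}

```text
time_s: 8.88
eef_pos: [0.5047, 0.2524, 0.2434]
eef_rot: [0.001, 0.996, -0.084, -0.001]
wrist_force: [0.2, 0.2, -5.3]
opening: 0.133
```

move_arm:
  increments:
    - {"tx":0,"ty":0,"tz":0.01,"turn":0}
    - {"tx":0,"ty":0,"tz":0.025,"turn":0}
    - {"tx":0,"ty":0,"tz":0.038,"turn":0}
    - {"tx":0,"ty":0,"tz":0.044,"turn":0}
    - {"tx":0,"ty":0,"tz":0.048,"turn":0}
    - {"tx":0,"ty":0,"tz":0.048,"turn":0}
    - {"tx":0,"ty":0,"tz":0.048,"turn":0}

```text
time_s: 9.47
eef_pos: [0.5055, 0.2526, 0.1966]
eef_rot: [-0.0, 0.996, -0.084, 0.0]
wrist_force: [0.3, -0.1, -4.1]
opening: 0.134
```

```bash
python3 mv.py .5045 .2535 .195 -9.65
python3 - <<'E'
from h import *
for n in ('scene','wrist','top'):
    W=V(n,True); cv2.imwrite(f'pics/{n}6.png',W.im[:,:,::-1]); np.savez(n+'6.npz',im=W.im,d=W.d,intrinsics=W.K,origin=W.o,attitude=R.from_matrix(W.R).as_quat()[[3,0,1,2]])
E
python3 hold.py wrist6
```

```text
t 9.47 pos [0.5055 0.2526 0.1966] ang -9.69 -> tx ty tz [-0.0011 -0.0007  0.0016] turn -0.04 F [ 0.3 -0.1 -4.1] op 0.134
[0.5058 0.2531 0.1972] -9.659312031231558
floor z at TCP 0.1706 TCP-underside 0.0327 n [-0.0269  0.0067  0.9996]
hole -1 -1 px [164. 390.] ctr [-0.076  -0.0904] mean [-0.076  -0.0904] size [0. 0.]
hole -1 1 px [133.1  37.6] ctr [-0.0688  0.1034] mean [-0.0688  0.1034] size [0.0102 0.0115]
hole 1 -1 px [419. 397.] ctr [ 0.0775 -0.0918] mean [ 0.0775 -0.0918] size [0. 0.]
hole 1 1 px [449.   36.5] ctr [0.0681 0.1031] mean [0.0681 0.1031] size [0.0105 0.0113]
```

View pics/scene6.png

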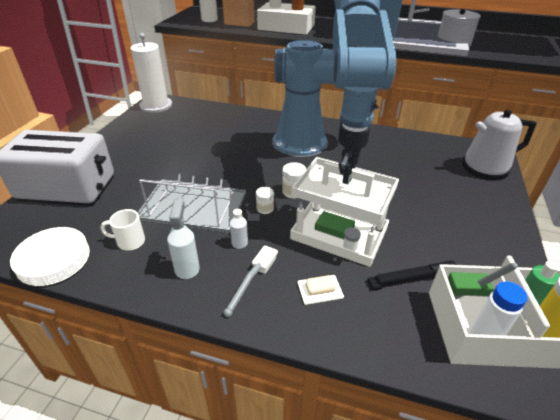

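View pics/top6.png

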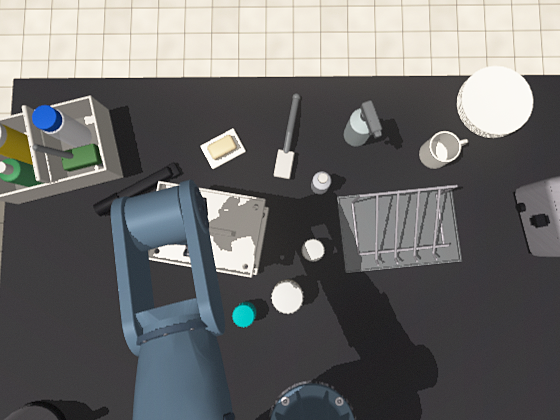

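View pics/wrist6.png

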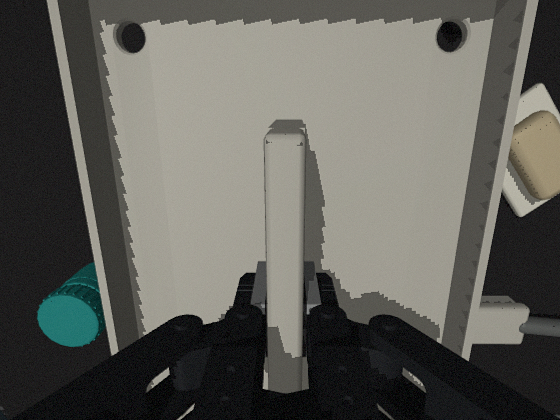

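The scene view shows the tray hovering over the stand. In the top view its right edge and right holes are visible at about (255,200) and (243,268). I measure the tray with the same cameras, so that their biases cancel.

Run:
```python
from h import *
for n in('scene6','top6'):
    W=V(n);P=W.pts()
    m=(abs(P[...,0]-.505)<.17)&(abs(P[...,1]-.253)<.17)
    for lo,hi in((.185,.198),):
        q=P[m&(P[...,2]>lo)&(P[...,2]<hi)]
        # robust: median z of rim
        (c,s,a)=cv2.minAreaRect(q[:,:2].astype(np.float32)); print(n,len(q),'rect',np.round(c,4),np.round(s,4),a, 'z',np.median(q[:,2]))
    im=W.im
    a,b,c,d=(290,400,150,230) if n=='scene6' else (145,280,175,285)
    cv2.imwrite(f'pics/{n}c.png',cv2.resize(im[c:d,a:b,::-1],None,fx=5.5,fy=5.5,interpolation=cv2.INTER_CUBIC))
    A=np.radians(-9.66);X=np.array([np.cos(A),np.sin(A)]);Y=np.array([-np.sin(A),np.cos(A)])
    L=np.stack([(P[...,:2]-[.5055,.253])@X,(P[...,:2]-[.5055,.253])@Y],-1)
    rim=m&(P[...,2]>.182)&(P[...,2]<.20)&(abs(L[...,0])<.1)&(abs(L[...,1])<.135)
    for nm,k in (('+x',rim&(L[...,0]>.08)&(abs(L[...,1])<.11)),('-x',rim&(L[...,0]<-.08)&(abs(L[...,1])<.11)),('+y',rim&(L[...,1]>.115)&(abs(L[...,0])<.08)),('-y',rim&(L[...,1]<-.115)&(abs(L[...,0])<.08))):
        if k.sum()>5: print(nm,k.sum(),np.percentile(L[k],[3,50,97],0).round(4).tolist(),np.median(P[k][:,2]).round(4))
```

```text
scene6 733 rect [0.5068 0.2525] [0.2517 0.1854] 80.41468048095703 z 0.19077828111187534
+x 396 [[0.0859, -0.1022], [0.0901, 0.0052], [0.0931, 0.1037]] 0.1904
-x 133 [[-0.0903, -0.1053], [-0.0862, 0.039], [-0.0827, 0.1041]] 0.1883
+y 74 [[-0.0682, 0.1213], [0.0097, 0.1238], [0.0785, 0.1252]] 0.1919
-y 106 [[-0.074, -0.1247], [0.0108, -0.1215], [0.0738, -0.1196]] 0.1904
top6 503 rect [0.5055 0.2523] [0.2506 0.18  ] 80.31045532226562 z 0.192987182970205
+x 158 [[0.0861, -0.1043], [0.0876, -0.0266], [0.0899, 0.1039]] 0.1956
-x 152 [[-0.0896, -0.1054], [-0.0874, 0.0278], [-0.0855, 0.1054]] 0.1906
+y 17 [[0.0695, 0.1195], [0.0759, 0.1206], [0.0795, 0.1234]] 0.1943
-y 152 [[-0.0748, -0.1257], [-0.0005, -0.1241], [0.0734, -0.1218]] 0.1933
```

View pics/scene6c.png

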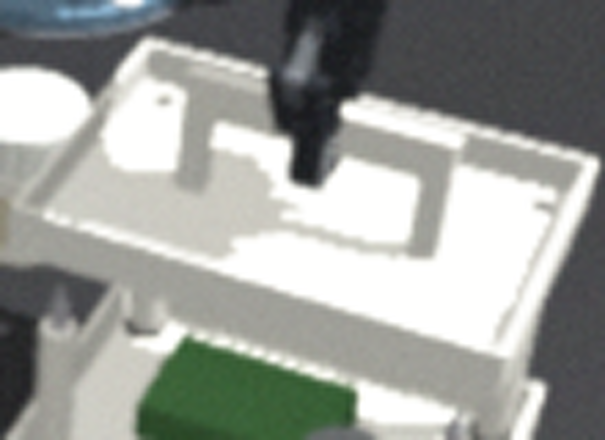

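View pics/top6c.png

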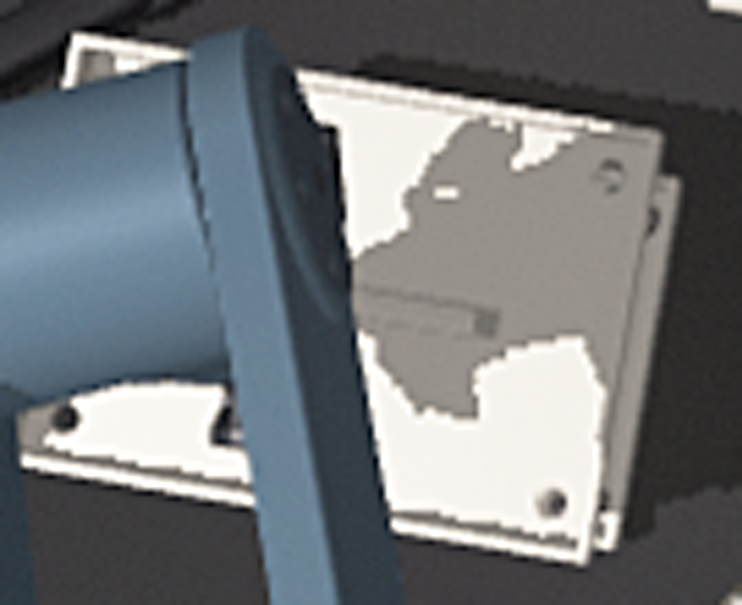

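move_arm:
  increments:
    - {"tx":-0.002,"ty":-0.0005,"tz":0,"turn":0}
    - {"tx":-0.002,"ty":-0.0005,"tz":0.01,"turn":0}
    - {"tx":-0.002,"ty":-0.0005,"tz":0.018,"turn":0}
    - {"tx":-0.002,"ty":-0.0005,"tz":0.024,"turn":0}
    - {"tx":-0.002,"ty":-0.0005,"tz":0.028,"turn":0}
    - {"tx":-0.002,"ty":-0.0005,"tz":0.031,"turn":0}
    - {"tx":-0.002,"ty":-0.0005,"tz":0.034,"turn":0}
    - {"tx":-0.002,"ty":-0.0005,"tz":0.034,"turn":0}
    - {"tx":-0.002,"ty":-0.0005,"tz":0.034,"turn":0}

```text
time_s: 10.37
eef_pos: [0.5033, 0.2538, 0.1622]
eef_rot: [0.0, 0.996, -0.084, -0.0]
wrist_force: [0.6, 0.0, -5.4]
opening: 0.128
```

```bash
python3 mv.py .5045 .2535 .1425 -9.65
python3 - <<'E'
from h import *
ims=[]
for n,(a,b,c,d) in (('scene',(285,405,160,260)),('wrist',(80,500,0,100)),('top',(145,280,175,285))):
    W=V(n,True); np.savez(n+'7.npz',im=W.im,d=W.d,intrinsics=W.K,origin=W.o,attitude=R.from_matrix(W.R).as_quat()[[3,0,1,2]])
    cv2.imwrite(f'pics/{n}7.png',cv2.resize(W.im[c:d,a:b,::-1],None,fx=780/(b-a) if n=='wrist' else 5.5,fy=780/(b-a) if n=='wrist' else 5.5,interpolation=cv2.INTER_CUBIC))
E
python3 hold.py wrist7
```

```text
t 10.37 pos [0.5033 0.2538 0.1622] ang -9.65 -> tx ty tz [0.0012 0.0001 0.0197] turn -0.0 F [ 0.6  0.  -5.4] op 0.128
[0.5035 0.2539 0.1627] -9.65281504694105
floor z at TCP 0.136 TCP-underside 0.0327 n [-0.0261  0.0069  0.9996]
hole -1 -1 px [184. 389.] ctr [-0.0637 -0.0892] mean [-0.0637 -0.0892] size [0. 0.]
hole -1 1 px [131.1  37.1] ctr [-0.069   0.1036] mean [-0.0698  0.1038] size [0.0102 0.0115]
hole 1 -1 px [384. 396.] ctr [ 0.0566 -0.0914] mean [ 0.0566 -0.0914] size [0. 0.]
hole 1 1 px [450.6  35.9] ctr [0.068  0.1033] mean [0.0686 0.1036] size [0.0105 0.0113]
```

View pics/scene7.png

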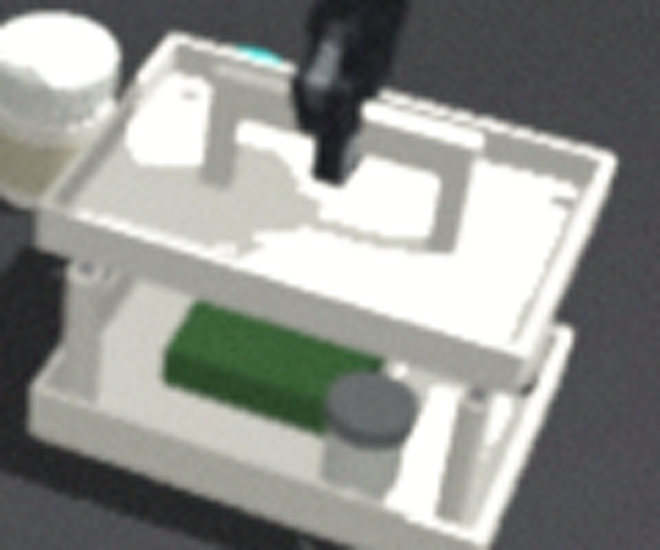

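View pics/wrist7.png

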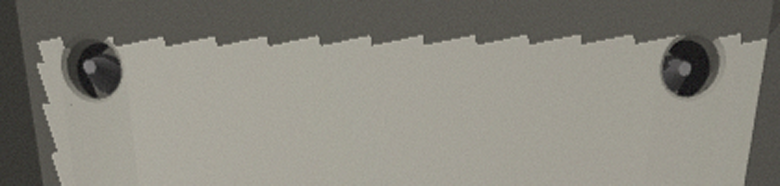

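View pics/top7.png

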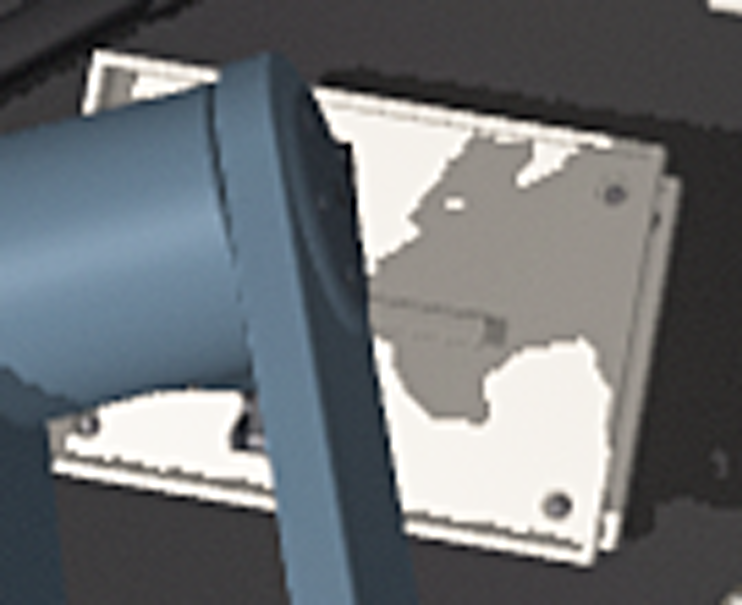

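The wrist crop shows both pin tips inside the holes, within about 1 mm of centre: (89,67) in the hole at (92,70), and (685,68) in the hole at (690,69). I lower gently.

move_arm:
  increments:
    - {"tx":-0.0005,"ty":0,"tz":0.003,"turn":0}
    - {"tx":-0.0005,"ty":0,"tz":0.006,"turn":0}
    - {"tx":-0.0005,"ty":0,"tz":0.009,"turn":0}
    - {"tx":-0.0005,"ty":0,"tz":0.012,"turn":0}
    - {"tx":-0.0005,"ty":0,"tz":0.014,"turn":0}
    - {"tx":-0.0005,"ty":0,"tz":0.014,"turn":0}

```text
time_s: 11.02
eef_pos: [0.5023, 0.2538, 0.1475]
eef_rot: [0.0, 0.996, -0.084, -0.001]
wrist_force: [-0.7, -0.0, -5.4]
opening: 0.134
```

move_arm:
  increments:
    - {"tx":0,"ty":0,"tz":0.001,"turn":0}
    - {"tx":0,"ty":0,"tz":0.002,"turn":0}
    - {"tx":0,"ty":0,"tz":0.003,"turn":0}
    - {"tx":0,"ty":0,"tz":0.003,"turn":0}

```text
time_s: 11.35
eef_pos: [0.5027, 0.2539, 0.1451]
eef_rot: [0.0, 0.996, -0.084, -0.0]
wrist_force: [-0.5, 0.3, -4.4]
opening: 0.132
```

move_arm:
  increments:
    - {"tx":0,"ty":0,"tz":0.001,"turn":0}
    - {"tx":0,"ty":0,"tz":0.0015,"turn":0}
    - {"tx":0,"ty":0,"tz":0.0015,"turn":0}

```text
time_s: 11.6
eef_pos: [0.5027, 0.2539, 0.1437]
eef_rot: [0.0, 0.996, -0.084, -0.0]
wrist_force: [-0.3, 0.8, -5.0]
opening: 0.134
```

move_arm:
  increments:
    - {"tx":0,"ty":0,"tz":0.0005,"turn":0}
    - {"tx":0,"ty":0,"tz":0.001,"turn":0}
    - {"tx":0,"ty":0,"tz":0.001,"turn":0}

```text
time_s: 11.85
eef_pos: [0.5029, 0.2539, 0.1429]
eef_rot: [-0.0, 0.996, -0.084, 0.0]
wrist_force: [1.6, -0.9, -4.0]
opening: 0.134
```

```bash
python3 mv.py .5045 .2535 .1425 -9.65; python3 hold.py; python3 mv.py .5045 .2535 .1425 -9.65
```

```text
t 11.85 pos [0.5029 0.2539 0.1429] ang -9.66 -> tx ty tz [0.0016 0.0001 0.0004] turn -0.01 F [ 1.6 -0.9 -4. ] op 0.134
[0.5029 0.2539 0.1429] -9.657458148075442
floor z at TCP 0.1165 TCP-underside 0.0325 n [-0.024   0.0047  0.9997]
hole -1 -1 px [178. 397.] ctr [-0.0679 -0.0954] mean [-0.0679 -0.0954] size [0. 0.]
hole -1 1 px [137.   0.] ctr [-0.065  0.118] mean [-0.065  0.118] size [0. 0.]
hole 1 -1 px [427. 397.] ctr [ 0.0824 -0.0918] mean [ 0.0824 -0.0918] size [0. 0.]
hole 1 1 px [445.3  24.8] ctr [0.066  0.1074] mean [0.0658 0.1079] size [0.0059 0.0038]
t 11.9 pos [0.5029 0.2539 0.1429] ang -9.66 -> tx ty tz [0.0016 0.0001 0.0004] turn -0.01 F [-1.6 -0.5 -3.5] op 0.133
```

move_arm:
  increments:
    - {"tx":0,"ty":0,"tz":0.0005,"turn":0}
    - {"tx":0,"ty":0,"tz":0.001,"turn":0}
    - {"tx":0,"ty":0,"tz":0.001,"turn":0}

```text
time_s: 12.15
eef_pos: [0.5032, 0.2539, 0.1421]
eef_rot: [-0.0, 0.996, -0.084, 0.001]
wrist_force: [1.3, -0.6, -1.8]
opening: 0.132
```

move_arm:
  increments:
    - {"tx":0,"ty":0,"tz":0.0005,"turn":0}
    - {"tx":0,"ty":0,"tz":0.001,"turn":0}
    - {"tx":0,"ty":0,"tz":0.001,"turn":0}

```text
time_s: 12.4
eef_pos: [0.5036, 0.2539, 0.1416]
eef_rot: [-0.0, 0.996, -0.084, 0.001]
wrist_force: [2.0, -2.1, 2.3]
opening: 0.133
```

move_arm:
  increments:
    - {"tx":0,"ty":0,"tz":0.0005,"turn":0}
    - {"tx":0,"ty":0,"tz":0.001,"turn":0}
    - {"tx":0,"ty":0,"tz":0.001,"turn":0}

```text
time_s: 12.65
eef_pos: [0.5041, 0.2538, 0.1409]
eef_rot: [-0.0, 0.996, -0.084, 0.001]
wrist_force: [4.9, -2.9, 5.8]
opening: 0.133
```

move_arm:
  increments:
    - {"tx":0,"ty":0,"tz":0,"turn":0}
    - {"tx":0,"ty":0,"tz":0,"turn":0}
    - {"tx":0,"ty":0,"tz":0,"turn":0}
    - {"tx":0,"ty":0,"tz":0,"turn":0}
  gripper: 0.2

```text
time_s: 12.98
eef_pos: [0.502, 0.2541, 0.1392]
eef_rot: [0.0, 0.996, -0.084, -0.001]
wrist_force: [-1.2, -1.0, -0.5]
opening: 0.199
```

move_arm:
  increments:
    - {"tx":0,"ty":0,"tz":0,"turn":0}
    - {"tx":0,"ty":0,"tz":0,"turn":0}
    - {"tx":0,"ty":0,"tz":0,"turn":0}
    - {"tx":0,"ty":0,"tz":0,"turn":0}
  gripper: 0.5

```text
time_s: 13.32
eef_pos: [0.5027, 0.254, 0.1397]
eef_rot: [0.0, 0.996, -0.084, -0.0]
wrist_force: [-0.5, -0.8, -0.3]
opening: 0.501
```

```bash
python3 mv.py .5045 .2535 .1425 -9.65; python3 hold.py
python3 - <<'E'
from h import *
for n,(a,b,c,d) in (('scene',(285,405,160,260)),('wrist',(0,560,0,420)),('top',(145,280,175,285))):
    W=V(n,True); f=1.2 if n=='wrist' else 5.5
    cv2.imwrite(f'pics/{n}8.png',cv2.resize(W.im[c:d,a:b,::-1],None,fx=f,fy=f,interpolation=cv2.INTER_CUBIC))
E
```

```text
t 13.32 pos [0.5027 0.254  0.1397] ang -9.65 -> tx ty tz [ 0.0019  0.0002 -0.0028] turn 0.0 F [-0.5 -0.8 -0.3] op 0.501
[0.5027 0.254  0.1397] -9.646361881668309
floor z at TCP 0.1145 TCP-underside 0.0313 n [2.e-04 1.e-04 1.e+00]
hole -1 -1 px [177. 399.] ctr [-0.0676 -0.0941] mean [-0.0676 -0.0941] size [0. 0.]
hole -1 1 px [158.5  31. ] ctr [-0.0563  0.1057] mean [-0.0563  0.1057] size [0.0004 0.    ]
hole 1 -1 px [385. 401.] ctr [ 0.0578 -0.0957] mean [ 0.0578 -0.0957] size [0. 0.]
hole 1 1 px [454.5  62.5] ctr [0.0721 0.0931] mean [0.0721 0.0931] size [0.0005 0.0004]
```

View pics/scene8.png

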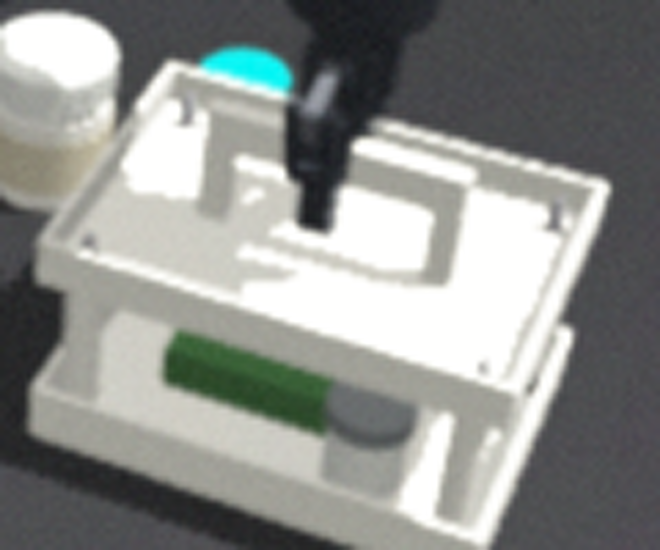

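View pics/wrist8.png

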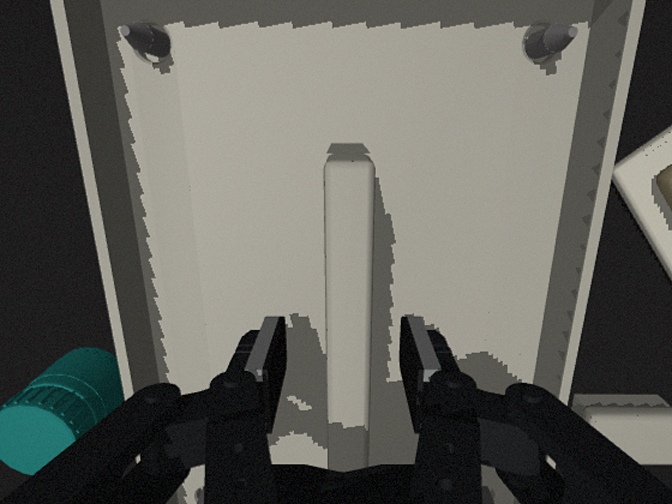

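The scene and wrist views show all four pins through the holes: scene crop (185,110), (90,240), (557,213), (485,367). The floor normal is exactly vertical, so the tray is seated. Next I measure the tub and retreat.

move_arm:
  increments:
    - {"tx":0,"ty":0,"tz":-0.01,"turn":0}
    - {"tx":0,"ty":0,"tz":-0.03,"turn":0}
    - {"tx":0,"ty":0,"tz":-0.06,"turn":0}
    - {"tx":0,"ty":0,"tz":-0.09,"turn":0}
    - {"tx":0,"ty":0,"tz":-0.11,"turn":0}
    - {"tx":0,"ty":0,"tz":-0.12,"turn":0}
    - {"tx":0,"ty":0,"tz":-0.12,"turn":0}

```text
time_s: 14.1
eef_pos: [0.5042, 0.2544, 0.2633]
eef_rot: [-0.001, 0.996, -0.084, 0.003]
wrist_force: [0.4, 0.7, -0.6]
opening: 0.499
```

```bash
python3 - <<'E'
from h import *
for n in('scene','top'):
    W=V(n,True);P=W.pts()
    k=(np.linalg.norm(P[...,:2]-[.456,-.003],axis=-1)<.045)
    q=P[k&(abs(P[...,2]-.070)<.003)]; a=P[k&(P[...,2]>.012)]
    (c,r)=cv2.minEnclosingCircle(q[:,:2].astype(np.float32)); print(n,len(q),'z',np.median(q[:,2]).round(4),q.mean(0).round(4),'circ',np.round(c,4),round(r,4),'side ymid',((a[:,1].min()+a[:,1].max())/2).round(4))
    # tray check
    m=(abs(P[...,0]-.503)<.16)&(abs(P[...,1]-.253)<.17); f=P[m&(abs(P[...,2]-.116)<.006)]
    A=np.c_[f[:,:2]-[.503,.253],np.ones(len(f))]; print('floor',np.linalg.lstsq(A,f[:,2],rcond=None)[0].round(4),len(f))
    rm=P[m&(abs(P[...,2]-.138)<.004)]; print('rect',cv2.minAreaRect(rm[:,:2].astype(np.float32)))
    hb=P[m&(P[...,2]>.178)&(P[...,2]<.195)&(np.linalg.norm(P[...,:2]-[.503,.253],axis=-1)<.08)];print('handle z',len(hb),np.percentile(hb[:,2],[50,95]) if len(hb) else '', hb.mean(0) if len(hb) else '')
E
python3 mv.py .458 -.003 .26 80.35
```

```text
scene 123 z 0.0689 [ 4.609e-01 -2.000e-04  6.900e-02] circ [ 0.4592 -0.0005] 0.0295 side ymid -0.0008
floor [ 0.0022 -0.0012  0.115 ] 2453
rect ((0.5037844777107239, 0.25434455275535583), (0.25067397952079773, 0.18549476563930511), 80.24280548095703)
handle z 214 [0.18357588 0.1863904 ] [0.50683702 0.2558056  0.18314167]
top 317 z 0.0696 [ 0.4569 -0.0018  0.0697] circ [ 0.4572 -0.0021] 0.0284 side ymid -0.0018
floor [-0.0002 -0.0006  0.1153] 3937
rect ((0.5030075907707214, 0.2532881498336792), (0.25043684244155884, 0.18019141256809235), 80.2577896118164)
handle z 177 [0.18499213 0.18745322] [0.49754385 0.22192608 0.18494686]
t 14.2 pos [0.5024 0.2538 0.2592] ang -9.65 -> tx ty tz [-0.0007  0.2606 -0.0007] turn -90.0 F [-0.8 -0.2  0.3] op 0.499
```

Tray level at floor z 0.115 with slope under 0.3 %, and handle top at 0.186, so it is seated. The tub is at (0.458, −0.001), its top at 0.070 and radius 28 mm.

move_arm:
  increments:
    - {"tx":0,"ty":0.015,"tz":0,"turn":-7}
    - {"tx":0,"ty":0.035,"tz":0,"turn":-14}
    - {"tx":0,"ty":0.06,"tz":0,"turn":-21}
    - {"tx":0,"ty":0.085,"tz":0,"turn":-28}
    - {"tx":0,"ty":0.11,"tz":0,"turn":-35}
    - {"tx":0,"ty":0.135,"tz":0,"turn":-42}
    - {"tx":0,"ty":0.16,"tz":0,"turn":-49}
    - {"tx":0,"ty":0.185,"tz":0,"turn":-56}
    - {"tx":0,"ty":0.205,"tz":0,"turn":-63}
    - {"tx":0,"ty":0.225,"tz":0,"turn":-70}
    - {"tx":0,"ty":0.24,"tz":0,"turn":-77}
    - {"tx":0,"ty":0.252,"tz":0,"turn":-84}
    - {"tx":0,"ty":0.259,"tz":0,"turn":-90}
    - {"tx":0,"ty":0.259,"tz":0,"turn":-90}
    - {"tx":0,"ty":0.259,"tz":0,"turn":-90}
    - {"tx":0,"ty":0.259,"tz":0,"turn":-90}
  gripper: 1

```text
time_s: 15.53
eef_pos: [0.4588, -0.0009, 0.2587]
eef_rot: [-0.001, 0.765, 0.644, -0.0]
wrist_force: [0.4, 1.6, -0.1]
opening: 1.002
```

```bash
python3 mv.py .458 -.0012 .022 80.35
python3 - <<'E'
from h import *
W=V('wrist',True); cv2.imwrite('pics/w9.png',W.im[:,:,::-1]); P=W.pts()
k=(np.linalg.norm(P[...,:2]-[.456,-.003],axis=-1)<.05)&(abs(P[...,2]-.07)<.004);q=P[k];print(len(q),cv2.minEnclosingCircle(q[:,:2].astype(np.float32)),np.median(q[:,2]))
E
```

```text
t 15.53 pos [ 0.4588 -0.0009  0.2587] ang 80.17 -> tx ty tz [-0.0005 -0.0003  0.2367] turn -0.18 F [ 0.4  1.6 -0.1] op 1.002
2441 ((0.4566314220428467, -0.0023189790081232786), 0.02867640182375908) 0.06836429503627134
```

View pics/w9.png

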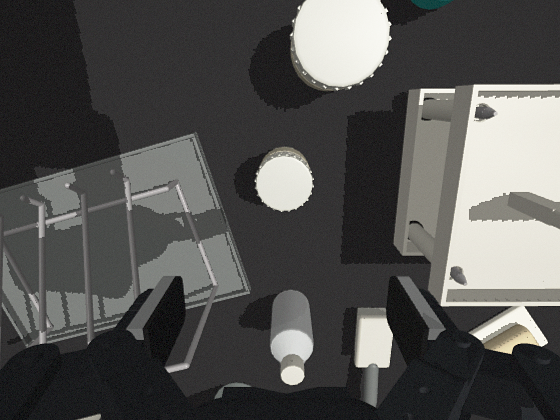

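The wrist view shows the tub at (285,180) and the squeeze bottle close by, its top at (292,370). I need the bottle's position before lowering the gripper body.

Run:
```python
from h import *
for n in('scene','top'):
    W=V(n+'0');P=W.pts()
    k=(np.linalg.norm(P[...,:2]-[.53,-.03],axis=-1)<.06)&(P[...,2]>.02)&(np.linalg.norm(P[...,:2]-[.458,-.001],axis=-1)>.034)
    for lo,hi in((.03,.08),(.08,.1),(.1,.115),(.115,.135)):
        q=P[k&(P[...,2]>lo)&(P[...,2]<hi)]
        if len(q): print(n,lo,len(q),q[:,:2].min(0).round(4),q[:,:2].max(0).round(4))
```

```text
scene 0.1 3 [ 0.5218 -0.0891] [ 0.5302 -0.0888]
scene 0.115 14 [ 0.5197 -0.0897] [ 0.5461 -0.0877]
top 0.115 8 [ 0.5306 -0.0897] [ 0.5443 -0.0881]
```

Run:
```python
from h import *
T=V('top0');S=V('scene0')
print(T.at(321,178),T.at(321,186),T.plane(321,178,.122),T.plane(321,188,.06),S.at(238,235),S.at(238,215))
print(tri([(T,320.5,177.5),(S,238.5,213)]))
for n,W in(('t',T),('s',S)):
    P=W.pts();k=(np.linalg.norm(P[...,:2]-[.61,-.04],axis=-1)<.05)&(P[...,2]>.01)
    q=P[k]
    for lo,hi in((.01,.08),(.08,.1),(.1,.115),(.115,.135)):
        a=q[(q[:,2]>lo)&(q[:,2]<hi)]
        if len(a): print(n,lo,len(a),a[:,:2].min(0).round(4),a[:,:2].max(0).round(4))
```

```text
[ 0.63371341 -0.02136839  0.12438219] [ 0.6182249  -0.02330195  0.09613028] [ 0.63419078 -0.02155051  0.122     ] [ 0.61851989 -0.02595777  0.06      ] [ 0.65698848 -0.01759133  0.05553537] [ 0.6462263  -0.01804624  0.12099699]
[ 0.63578046 -0.02037256  0.11984973]
t 0.01 93 [ 0.5761 -0.0892] [ 0.6572 -0.0009]
t 0.08 154 [ 0.6103 -0.0476] [ 0.6566 -0.0013]
t 0.1 30 [ 0.6195 -0.0381] [ 0.6379 -0.0104]
t 0.115 74 [ 0.6225 -0.0365] [ 0.6444 -0.0138]
s 0.01 121 [ 0.5854 -0.0857] [0.6592 0.0007]
s 0.08 98 [ 0.6219 -0.0447] [ 0.658  -0.0016]
s 0.1 42 [ 0.6302 -0.0346] [ 0.6534 -0.0111]
s 0.115 48 [ 0.6245 -0.034 ] [ 0.6487 -0.0124]
```

The squeeze bottle is at (0.634, −0.023), which is clear. I lower onto the tub.

move_arm:
  increments:
    - {"tx":0,"ty":0,"tz":0.03,"turn":0}
    - {"tx":0,"ty":0,"tz":0.065,"turn":0}
    - {"tx":0,"ty":0,"tz":0.1,"turn":0}
    - {"tx":0,"ty":0,"tz":0.135,"turn":0}
    - {"tx":0,"ty":0,"tz":0.165,"turn":0}
    - {"tx":0,"ty":0,"tz":0.19,"turn":0}
    - {"tx":0,"ty":0,"tz":0.21,"turn":0}
    - {"tx":0,"ty":0,"tz":0.225,"turn":0}
    - {"tx":0,"ty":0,"tz":0.234,"turn":0}
    - {"tx":0,"ty":0,"tz":0.236,"turn":0}
    - {"tx":0,"ty":0,"tz":0.236,"turn":0}
    - {"tx":0,"ty":0,"tz":0.236,"turn":0}

```text
time_s: 16.58
eef_pos: [0.4601, -0.0014, 0.0246]
eef_rot: [0.001, 0.764, 0.645, 0.0]
wrist_force: [-0.1, 0.5, -0.0]
opening: 0.996
```

move_arm:
  increments:
    - {"tx":0,"ty":0,"tz":0,"turn":0}
    - {"tx":0,"ty":0,"tz":0,"turn":0}
    - {"tx":0,"ty":0,"tz":0,"turn":0}
    - {"tx":0,"ty":0,"tz":0,"turn":0}
    - {"tx":0,"ty":0,"tz":0,"turn":0}
    - {"tx":0,"ty":0,"tz":0,"turn":0}
  gripper: 0.5

```text
time_s: 17.08
eef_pos: [0.4602, -0.0017, 0.025]
eef_rot: [0.001, 0.764, 0.645, 0.001]
wrist_force: [-1.5, -0.0, 6.1]
opening: 0.643
```

```bash
python3 mv.py .4567 .2615 .022 80.25
```

```text
t 17.08 pos [ 0.4602 -0.0017  0.025 ] ang 80.34 -> tx ty tz [ 0.2589 -0.0476  0.0029] turn 0.09 F [-1.5 -0.   6.1] op 0.643
```

move_arm:
  increments:
    - {"tx":0,"ty":0,"tz":-0.005,"turn":0}
    - {"tx":0,"ty":0,"tz":-0.02,"turn":0}
    - {"tx":0,"ty":0,"tz":-0.045,"turn":0}
    - {"tx":0,"ty":0,"tz":-0.075,"turn":0}
    - {"tx":0,"ty":0,"tz":-0.105,"turn":0}
    - {"tx":0,"ty":0,"tz":-0.135,"turn":0}
    - {"tx":0,"ty":0,"tz":-0.165,"turn":0}
    - {"tx":0,"ty":0,"tz":-0.19,"turn":0}
    - {"tx":0,"ty":0,"tz":-0.21,"turn":0}
    - {"tx":0,"ty":0,"tz":-0.22,"turn":0}
    - {"tx":0,"ty":0,"tz":-0.22,"turn":0}
    - {"tx":0,"ty":0,"tz":-0.22,"turn":0}
  gripper: 0.5

```text
time_s: 18.08
eef_pos: [0.459, -0.0013, 0.2433]
eef_rot: [-0.0, 0.764, 0.645, -0.0]
wrist_force: [0.4, -0.1, -3.0]
opening: 0.644
```

move_arm:
  increments:
    - {"tx":0.006,"ty":-0.001,"tz":0,"turn":0}
    - {"tx":0.02,"ty":-0.0035,"tz":0,"turn":0}
    - {"tx":0.04,"ty":-0.007,"tz":0,"turn":0}
    - {"tx":0.064,"ty":-0.011,"tz":0,"turn":0}
    - {"tx":0.088,"ty":-0.015,"tz":0,"turn":0}
    - {"tx":0.112,"ty":-0.02,"tz":0,"turn":0}
    - {"tx":0.136,"ty":-0.024,"tz":0,"turn":0}
    - {"tx":0.16,"ty":-0.028,"tz":0,"turn":0}
    - {"tx":0.184,"ty":-0.032,"tz":0,"turn":0}
    - {"tx":0.208,"ty":-0.036,"tz":0,"turn":0}
    - {"tx":0.23,"ty":-0.04,"tz":0,"turn":0}
    - {"tx":0.246,"ty":-0.043,"tz":0,"turn":0}
    - {"tx":0.255,"ty":-0.045,"tz":0,"turn":0}
    - {"tx":0.259,"ty":-0.0455,"tz":0,"turn":0}
    - {"tx":0.259,"ty":-0.0455,"tz":0,"turn":0}
    - {"tx":0.259,"ty":-0.0455,"tz":0,"turn":0}

```text
time_s: 19.42
eef_pos: [0.4576, 0.261, 0.243]
eef_rot: [-0.0, 0.764, 0.645, -0.001]
wrist_force: [0.6, -1.1, -3.0]
opening: 0.64
```

```bash
python3 mv.py .459 .2615 .14 80.25
python3 - <<'E'
from h import *
from bench import get_obs
o=get_obs();A=np.radians(-9.75);X=np.array([np.cos(A),np.sin(A)]);Y=np.array([-np.sin(A),np.cos(A)])
for n in('scene','wrist','top'):
    W=V(n,True); cv2.imwrite(f'pics/{n}10.png',W.im[:,:,::-1]);P=W.pts(); z=o['eef_pos'][2]
    k=(np.linalg.norm(P[...,:2]-[.457,.2615],axis=-1)<.036)&(abs(P[...,2]-z-.046)<.01)
    q=P[k]
    if len(q)>30:
        print(n,len(q),'top z-TCP',(np.median(q[:,2])-z).round(4),q.mean(0).round(4))
        c,r=cv2.minEnclosingCircle(q[:,:2].astype(np.float32)); print(np.round(c,4),r,'tray-frame',((np.array(c)-[.503,.2535])@X).round(4),((np.array(c)-[.503,.2535])@Y).round(4))
E
```

```text
t 19.42 pos [0.4576 0.261  0.243 ] ang 80.35 -> tx ty tz [0.0008 0.0014 0.103 ] turn 0.1 F [ 0.6 -1.1 -3. ] op 0.64
scene 241 top z-TCP 0.0431 [0.4628 0.2603 0.2862]
[0.4589 0.261 ] 0.03549152612686157 tray-frame -0.0447 -0.0
wrist 20124 top z-TCP 0.0435 [0.4487 0.2623 0.2864]
[0.4489 0.2628] 0.034172724932432175 tray-frame -0.0549 0.0
```

View pics/scene10.png

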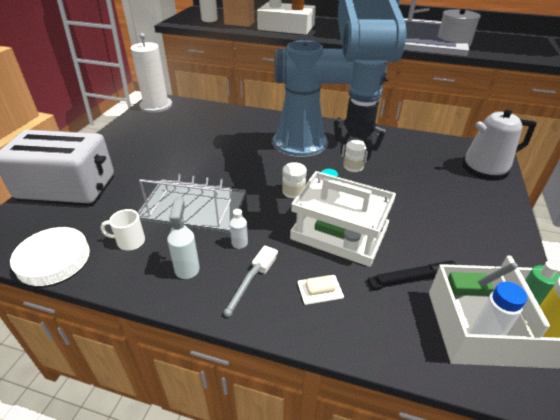

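View pics/wrist10.png

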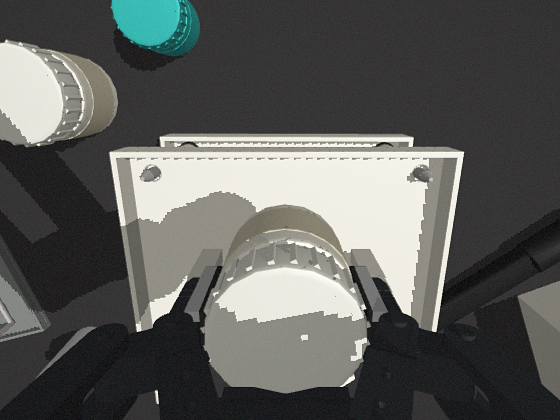

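The views show the tub held upright over the robot-side bay: wrist (285,300), with the tray rim around it. I lower it.

move_arm:
  increments:
    - {"tx":0,"ty":0.002,"tz":0.01,"turn":0}
    - {"tx":0,"ty":0.002,"tz":0.03,"turn":0}
    - {"tx":0,"ty":0.002,"tz":0.05,"turn":0}
    - {"tx":0,"ty":0.002,"tz":0.068,"turn":0}
    - {"tx":0,"ty":0.002,"tz":0.08,"turn":0}
    - {"tx":0,"ty":0.002,"tz":0.088,"turn":0}
    - {"tx":0,"ty":0.002,"tz":0.094,"turn":0}
    - {"tx":0,"ty":0.002,"tz":0.096,"turn":0}
    - {"tx":0,"ty":0.002,"tz":0.096,"turn":0}

```text
time_s: 20.32
eef_pos: [0.4601, 0.2612, 0.1478]
eef_rot: [0.0, 0.764, 0.645, 0.0]
wrist_force: [-0.1, -0.1, -2.4]
opening: 0.644
```

move_arm:
  increments:
    - {"tx":0,"ty":0,"tz":0.001,"turn":0}
    - {"tx":0,"ty":0,"tz":0.002,"turn":0}
    - {"tx":0,"ty":0,"tz":0.003,"turn":0}
    - {"tx":0,"ty":0,"tz":0.003,"turn":0}

```text
time_s: 20.65
eef_pos: [0.46, 0.2613, 0.1451]
eef_rot: [0.0, 0.764, 0.645, 0.0]
wrist_force: [-0.5, -0.2, -2.4]
opening: 0.645
```

```bash
python3 - <<'E'
from h import *
W=V('scene',True); cv2.imwrite('pics/s11.png',cv2.resize(W.im[130:260,280:410,::-1],None,fx=4.5,fy=4.5,interpolation=cv2.INTER_CUBIC))
E
python3 mv.py .459 .2615 .14 80.25
```

```text
t 20.7 pos [0.46   0.2613 0.145 ] ang 80.35 -> tx ty tz [ 0.    -0.001  0.005] turn 0.1 F [-0.4 -1.  -2.6] op 0.643
```

View pics/s11.png

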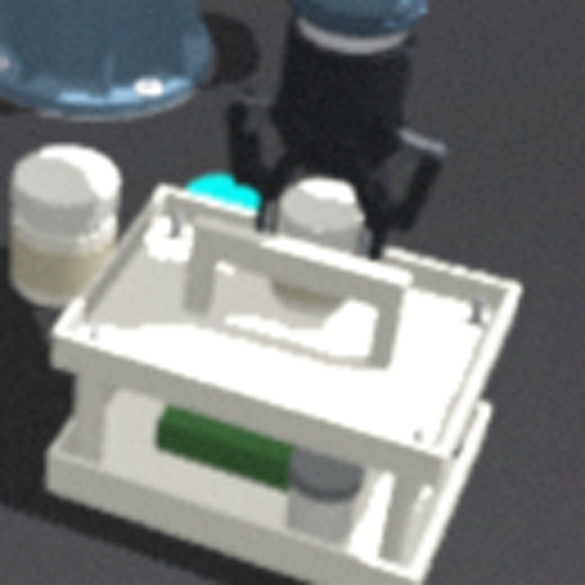

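The scene crop shows the tub (320,240) behind the handle, inside the bay and a few mm above the floor. I step down to contact.

move_arm:
  increments:
    - {"tx":0,"ty":0,"tz":0.001,"turn":0}
    - {"tx":0,"ty":0,"tz":0.002,"turn":0}
    - {"tx":0,"ty":0,"tz":0.002,"turn":0}
    - {"tx":0,"ty":0,"tz":0.002,"turn":0}

```text
time_s: 21.03
eef_pos: [0.4598, 0.2612, 0.1427]
eef_rot: [-0.0, 0.764, 0.645, -0.0]
wrist_force: [-0.1, 0.2, -3.0]
opening: 0.641
```

move_arm:
  increments:
    - {"tx":0,"ty":0,"tz":0.0005,"turn":0}
    - {"tx":0,"ty":0,"tz":0.001,"turn":0}
    - {"tx":0,"ty":0,"tz":0.001,"turn":0}

```text
time_s: 21.28
eef_pos: [0.4598, 0.2612, 0.1416]
eef_rot: [-0.0, 0.764, 0.645, -0.0]
wrist_force: [-0.6, -0.5, -2.4]
opening: 0.641
```

move_arm:
  increments:
    - {"tx":0,"ty":0,"tz":0.0005,"turn":0}
    - {"tx":0,"ty":0,"tz":0.001,"turn":0}
    - {"tx":0,"ty":0,"tz":0.001,"turn":0}

```text
time_s: 21.53
eef_pos: [0.4599, 0.2612, 0.1411]
eef_rot: [0.0, 0.764, 0.645, 0.0]
wrist_force: [-1.3, 0.1, 1.4]
opening: 0.64
```

Contact. I release and retreat.

move_arm:
  increments:
    - {"tx":0,"ty":0,"tz":0,"turn":0}
    - {"tx":0,"ty":0,"tz":0,"turn":0}
    - {"tx":0,"ty":0,"tz":0,"turn":0}
  gripper: 0.7

```text
time_s: 21.78
eef_pos: [0.4602, 0.2613, 0.141]
eef_rot: [0.0, 0.764, 0.645, 0.0]
wrist_force: [0.4, 0.6, -0.9]
opening: 0.705
```

move_arm:
  increments:
    - {"tx":0,"ty":0,"tz":0,"turn":0}
    - {"tx":0,"ty":0,"tz":0,"turn":0}
    - {"tx":0,"ty":0,"tz":0,"turn":0}
    - {"tx":0,"ty":0,"tz":-0.004,"turn":0}
    - {"tx":0,"ty":0,"tz":-0.012,"turn":0}
    - {"tx":0,"ty":0,"tz":-0.025,"turn":0}
    - {"tx":0,"ty":0,"tz":-0.045,"turn":0}
    - {"tx":0,"ty":0,"tz":-0.07,"turn":0}
    - {"tx":0,"ty":0,"tz":-0.1,"turn":0}
    - {"tx":0,"ty":0,"tz":-0.13,"turn":0}
    - {"tx":0,"ty":0,"tz":-0.155,"turn":0}
    - {"tx":0,"ty":0,"tz":-0.17,"turn":0}
    - {"tx":0,"ty":0,"tz":-0.17,"turn":0}
  gripper: 0.95

```text
time_s: 22.87
eef_pos: [0.4618, 0.2618, 0.3162]
eef_rot: [0.002, 0.764, 0.645, 0.004]
wrist_force: [0.9, -0.3, 0.6]
opening: 0.953
```

```bash
python3 mv.py .459 .2615 .14 80.25
python3 - <<'E'
from h import *
A=np.radians(-9.75);X=np.array([np.cos(A),np.sin(A)]);Y=np.array([-np.sin(A),np.cos(A)])
for n in('scene','wrist','top'):
    W=V(n,True); cv2.imwrite(f'pics/{n}12.png',W.im[:,:,::-1]);P=W.pts()
    if n=='scene': cv2.imwrite('pics/s12c.png',cv2.resize(W.im[130:260,280:410,::-1],None,fx=4.5,fy=4.5,interpolation=cv2.INTER_CUBIC))
    k=(np.linalg.norm(P[...,:2]-[.457,.2615],axis=-1)<.036)&(abs(P[...,2]-.186)<.005);q=P[k]
    if len(q)>30:
        c,r=cv2.minEnclosingCircle(q[:,:2].astype(np.float32)); A_=np.c_[q[:,:2]-q[:,:2].mean(0),np.ones(len(q))]
        print(n,len(q),np.round(c,4),round(r,4),'tray-frame',((np.array(c)-[.503,.2535])@X).round(4),((np.array(c)-[.503,.2535])@Y).round(4),'top fit',np.linalg.lstsq(A_,q[:,2],rcond=None)[0].round(4))
    m=(abs(P[...,0]-.503)<.16)&(abs(P[...,1]-.253)<.17); f=P[m&(abs(P[...,2]-.116)<.006)]
    print('floor',np.linalg.lstsq(np.c_[f[:,:2]-[.503,.253],np.ones(len(f))],f[:,2],rcond=None)[0].round(4),len(f))
E
```

```text
t 22.87 pos [0.4618 0.2618 0.3162] ang 80.35 -> tx ty tz [-0.0014 -0.004   0.1761] turn 0.1 F [ 0.9 -0.3  0.6] op 0.953
scene 184 [0.4603 0.2633] 0.0296 tray-frame -0.0437 0.0024 top fit [-0.0017  0.0073  0.1844]
floor [ 0.0014 -0.0011  0.1151] 2405
wrist 3611 [0.4564 0.2614] 0.029 tray-frame -0.0473 -0.0001 top fit [ 0.004  -0.0013  0.1843]
floor [ 1.200e-03 -1.000e-04  1.147e-01] 28743
top 122 [0.4575 0.2605] 0.0287 tray-frame -0.046 -0.0008 top fit [0.0076 0.0128 0.1849]
floor [ 0.0004 -0.001   0.1153] 4584
```

View pics/s12c.png

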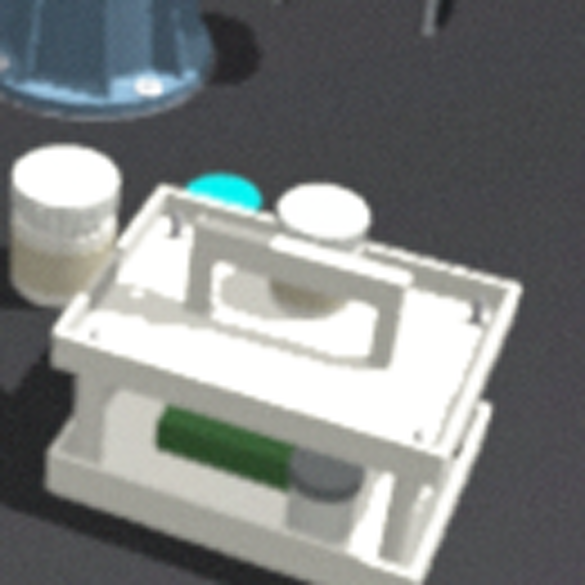

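View pics/wrist12.png

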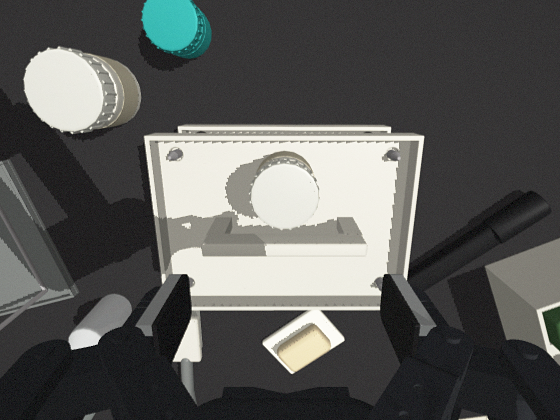

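View pics/scene12.png

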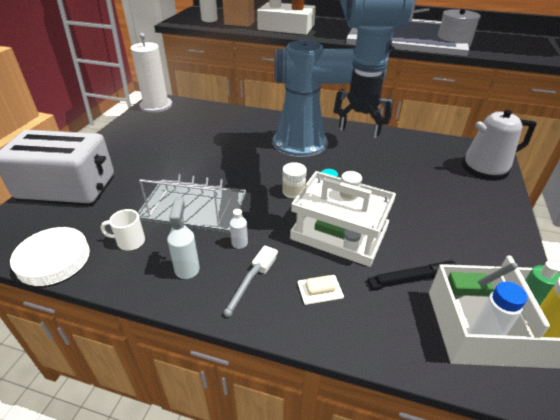

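The tub stands upright in the bay at wrist px (285,195), with its top level at z ≈ 0.185. The tray is level with all four pins through, the bystanders have not moved, and the gripper is clear. I hand in after a short settle.

move_arm:
  increments:
    - {"tx":0,"ty":0,"tz":0,"turn":0}
    - {"tx":0,"ty":0,"tz":0,"turn":0}
    - {"tx":0,"ty":0,"tz":0,"turn":0}

```text
time_s: 23.27
eef_pos: [0.4594, 0.261, 0.3095]
eef_rot: [-0.0, 0.764, 0.645, -0.001]
wrist_force: [-0.4, 0.7, -0.3]
opening: 0.951
```

```bash
python3 -c "
from bench import workorder,get_obs
print(get_obs()['eef_pos'],get_obs()['wrist_force']); print(workorder.hand_in())"
```

```text
[0.4593816  0.26101799 0.30951895] [-0.35748396  0.71252069 -0.33402632]
the job is handed in; nothing more can be done
None
```

The shelf tray is on the stand with all four pins up through its corner holes, and the small white tub stands upright in the tray's robot-side bay. I handed the job in at about 23 s; no verdict was given.

- **Tray slip:** on the first lift the tray slipped out of a light grip and dropped back a short way onto the drainer, at 27° instead of 35°. I regrasped it lower and squeezed harder. It levelled in the jaws, and I carried it to the stand and lowered it to a light contact of about 6 N at the wrist.
- **Tray checks:** my last fits put the tray floor level to within about 0.15 % in all three cameras. The handle top, measured right after the tray was released, was at 0.186 m as expected.
- **Tub checks:** the tub's top is at about 0.185 m and flat to within 1.5 %. Its centre is about 46 mm from the handle line, close to the middle of the bay.
- **Other things:** the bystanders looked unmoved in the pictures, but I did not measure them. The gripper was clear, with near-zero force on the wrist.
- **Disagreements:** the scene and top cameras differed by 1–3 mm, within about what their calibration allows. The floor read about 1 mm lower than the 0.116 m expected.

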